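# Knock the stuck candles out of their moulds and stand them in the crate

## Robot

A 6-joint arm with a two-finger parallel gripper is mounted at the origin on the work surface. World frame = base frame: x ahead of the robot, y to its left, z up, the work surface at z = 0. Lengths are in mm, angles in degrees, forces in N, time in s.
With the tool pointing down it reaches from about 350 to 850 mm from the base axis. Payload 8.1 kg.
Tool frame: the origin (TCP) lies between the finger pads; the fingertips stand 8 mm ahead of it and the grasp point (between the pads) lies 11 mm behind it (r.tip_extent is the distance from the TCP to the fingertips, in mm); z points along the fingers, y is the direction in which the jaws open and shut (so a half turn about z gives the same grasp; the last joint's range is limited). The gripper opens to 85 mm and grips with 20 to 120 N. Pads are 22 mm wide; open, the fingers measure 114 mm over their backs; the gripper's body (76 mm by 85 mm) begins 54 mm behind the grasp point. The pads swing forward as they close: fully open they stand 13 mm farther back than shut.
Start: joints at [66.154, 7.471, 85.268, -0, 87.261, -4.893], TCP at [194.858, 567.482, 239.292] pointing down, gripper open.
Joint ranges: [-169.43, 169.43], [-51.17, 129.36], [1.28, 143.12], [-76.62, 256.62], [0, 156.53], [-152.29, 152.29]. Speed limits (degrees/s): [136.94, 136.94, 159.86, 180, 180, 180].

## Interface

Orientations are given as [roll, pitch, yaw] about the fixed x, y, z axes, in that order (R = Rz(yaw) Ry(pitch) Rx(roll)).
In Python, from bench import sensors, viewer, hand_in, r gives the robot as it stands. The module is installed in compiled form; this text tells all that it offers.
- The arm moves only by the tool move_arm, never from a script. Its argument "rows" is a list that holds one entry, the list of rows, each a list of 6 numbers: the shift along the tool's x, y, z in m, then the turn, a rotation vector about the tool's x, y, z in degrees. In form: [[[tx, ty, tz, rx, ry, rz], ...]]. A call has 1 to 20 rows; each row is the pose to reach, as a shift and turn from the pose commanded when the call began, along the tool's axes at that moment; what a row does not reach only later rows make up. A row lasts 1/10 s, in which the tool goes at most 50 mm and 8.59 degrees, less where a joint would pass 70% of its speed; a pose out of reach is approached as far as the arm can. A call with a gripper value outside its range is refused whole. "grip" is the opening, from 0 (shut) to 1 (fully open), set as the call begins (left out, the last holds). The fingers move at their own pace and stop on an object; "newtons" is the grip in N (left out, the last holds). Time passes only in rows, so rows that repeat a pose let the fingers close. It gives the time, the measured TCP pose, the force and the opening at its end, in the units of the state.
- sensors.sense(): the state, without advancing time (a new reading comes with each control period).
- viewer.snapshot(name): name is "scene" or "top" or "wrist"; returns a dict with "color" (384x512x3 uint8, red, green, blue), "camera_matrix" (3x3 intrinsics, pixels), "R" (3x3) and "t" (3): a world point X has camera coordinates R X + t. Camera axes: x right, y down, z forward; pixel columns grow to the right and rows downward; lengths in mm; the calibration is good to about 2 mm. The wrist camera is an equidistant fisheye: a pixel r from the principal point sees the ray r / f radians off the axis. A picture is of the moment at which its call begins. There is no depth.
- hand_in(): hands the job in, once; it reports no verdict.
The state is a dict: "time": time; "joint_pos": joint angles; "qd": joint speeds; "joint_efforts": joint torques, N m; "tool_pos": TCP position; "tcp_rot": TCP orientation; "ft_force": force on the tool from outside, world axes, zero at the start; "wrist_torque": the same for the moment, N m; "finger_gap": finger opening in mm.
Only numpy, scipy, OpenCV 4.12 (cv2) and the standard library are available. Lean on these libraries where they do the work, as an engineer would, in place of code of your own. Each camera call takes 0.05 s, during which the arm holds its last target.

## Task

The candles have stuck in the square aluminium moulds, and one mould may be empty: hold each full mould mouth down over the tray, knock its rim on the tray until the candle comes loose, and lift the mould off, putting it back down on the counter clear of the tray and the crate. When every candle is out on the tray, stand each one upright on its broad foot in a cell of the wooden crate. Do not knock the other kitchen things about.

Things in the scene. Friction and masses are not known exactly. Their poses are not given: they have to be found in the camera images.
- mould1_mid (a point): centre of aluminium candle mould 1: square tube 56 mm wide and high, 3 mm walls, 125 mm long, one end closed, 160 g. Starts lying on the counter, mouth to the robot's right (towards the tray), centre 28 mm up. Its x axis runs from the closed end to the mouth. Two sprung nubs 12 mm inside the mouth carry the candle's weight even mouth down.
- candle1_mid (a point): centre of the candle in mould 1 (absent: mould empty). Pale wax, 100 mm long: foot 48 mm square, 8 mm thick; the rest 43 mm square; 160 g. x axis: from wick end to foot (down when it stands). Starts foot to the mouth, 15 mm inside the rim. Mouth down, a smart knock of the rim at 0.15 m/s or more jolts it past the nubs; it then drops free and the mould lifts off it.
- mould2_mid (a point): centre of aluminium candle mould 2: square tube 56 mm wide and high, 3 mm walls, 125 mm long, one end closed, 160 g. Starts lying on the counter, mouth to the robot's right (towards the tray), centre 28 mm up. Its x axis runs from the closed end to the mouth. Two sprung nubs 12 mm inside the mouth carry the candle's weight even mouth down.
- candle2_mid (a point): centre of the candle in mould 2 (absent: mould empty). Pale wax, 100 mm long: foot 48 mm square, 8 mm thick; the rest 43 mm square; 160 g. x axis: from wick end to foot (down when it stands). Starts foot to the mouth, 15 mm inside the rim. Mouth down, a smart knock of the rim at 0.15 m/s or more jolts it past the nubs; it then drops free and the mould lifts off it.
- mould3_mid (a point): centre of aluminium candle mould 3: square tube 56 mm wide and high, 3 mm walls, 125 mm long, one end closed, 160 g. Starts lying on the counter, mouth to the robot's right (towards the tray), centre 28 mm up. Its x axis runs from the closed end to the mouth. Two sprung nubs 12 mm inside the mouth carry the candle's weight even mouth down.
- candle3_mid (a point): centre of the candle in mould 3 (absent: mould empty). Pale wax, 100 mm long: foot 48 mm square, 8 mm thick; the rest 43 mm square; 160 g. x axis: from wick end to foot (down when it stands). Starts foot to the mouth, 15 mm inside the rim. Mouth down, a smart knock of the rim at 0.15 m/s or more jolts it past the nubs; it then drops free and the mould lifts off it.
- tray: the aluminium tray, a fixed tray 300 mm long (its x axis) and 190 mm wide (its y axis), with a flat floor 4 mm thick and a rim 4 mm thick and 14 mm high over the counter. Origin under its centre, on the counter.
- crate: wooden candle crate, fixed, open on top, 209 mm long (x axis) by 73 mm wide (y axis) by 53 mm high, with three square cells in a row, each 63 mm square inside; floor 8 mm thick, walls 5 mm. Origin under its centre, on the counter.
- crate_cell0 (a point): centre of the floor (upper face) of cell 1 of the crate; the cells lie 68 mm apart along the crate's x axis
- crate_cell1 (a point): centre of the floor (upper face) of cell 2 of the crate; the cells lie 68 mm apart along the crate's x axis
- crate_cell2 (a point): centre of the floor (upper face) of cell 3 of the crate; the cells lie 68 mm apart along the crate's x axis
- jar: small glass jar with a cork stopper, 60 mm across, 85 mm high; a bystander, not part of the job; origin at the centre of its underside
- spool: wooden spool, 60 mm across, 47 mm high; a bystander, not part of the job; origin at the centre of its underside
There are look-alikes about, which are no part of the job. Leave any pink look-alike of the part that bears mould1_mid alone.

How it is judged (in metres and radians):
On the way:
1. all the candles that are there have been freed from their moulds and rest on the tray together (contact force between each of candle1, candle2, candle3 and tray above 0.3 N and distance between candle1_mid and mould1_mid above 0.08 m and distance between candle2_mid and mould2_mid above 0.08 m and distance between candle3_mid and mould3_mid above 0.08 m), for 0.2 s.
At the end, for the whole second after the job is handed in: every candle stands upright (within 0.2 rad), foot down, on the floor of a cell of the crate, at rest; every mould rests on the counter (its centre lower than 70 mm), touching neither the tray nor the crate (angle between each of candle1_mid, candle2_mid, candle3_mid's own x axis and vertical above 2.94 rad and x of candle1_mid in the frame of crate between -0.105 and 0.105 m and y of candle1_mid in the frame of crate between -0.037 and 0.037 m and z of each of candle1_mid, candle2_mid, candle3_mid in the frame of crate below 0.067 m and linear speed of each of candle1, candle2, candle3, mould1, mould2, mould3 below 0.02 m/s and x of candle2_mid in the frame of crate between -0.105 and 0.105 m and y of candle2_mid in the frame of crate between -0.037 and 0.037 m and x of candle3_mid in the frame of crate between -0.105 and 0.105 m and y of candle3_mid in the frame of crate between -0.037 and 0.037 m and contact force between each of mould1, mould2, mould3 and tray below 0.05 N and contact force between each of mould1, mould2, mould3 and crate below 0.05 N and height (world z) of each of mould1_mid, mould2_mid, mould3_mid below 0.07 m).
It fails at once if a bystander (pot, bowl, funnel, jar, pitcher, spool or spoon) is pushed more than 5 cm (distance of any of pot, bowl, funnel, jar, pitcher, spool, spoon from where it was at the start of the episode above 0.05 m).
It fails at once if a standing bystander is tipped over (angle between any of pot, bowl, funnel, jar, pitcher, spool's own z axis and vertical above 0.6 rad).
Of candle1, candle2, candle3 only 2 to 3 are there at a start; the rules pass over those that are not, and their reading is None.
At some moment in a run one of mould1, mould2, mould3 may be knocked a few centimetres aside while the robot is not near it.
It also fails if it takes over 210 s, if anything falls off the work surface, if the arm or the gripper's body presses on something with over 40 N, if the wrist force passes 120 N, or if a joint passes its speed limit or range.

## Working session

There is one attempt and no reset: what is moved stays moved. The work goes in short steps, Python scripts to look and compute and a tool call to move; the robot and the scene stay as the last step left them, time stands still between calls to the robot, and variables do not carry over. Pictures are saved under pics/ and viewed, and the job is handed in when it is done.

Besides the shell and the picture viewer there is one more tool, called after "Request:" as name(argument=value, ...), one argument or row to a line, values as JSON. move_arm: Moves the arm, as the interface text tells. Its arguments: {"type":"object","properties":{"rows":{"type":"array","items":{"type":"array","items":{"type":"array","items":{"type":"number"}}}},"grip":{"type":"number"},"newtons":{"type":"number"}},"required":["rows"]}

```bash
mkdir -p pics; ls
python3 - <<'E'
from bench import sensors, viewer, r
import cv2
print(sensors.sense()); print(r.tip_extent)
for n in ["scene","top","wrist"]:
    s=viewer.snapshot(n); cv2.imwrite(f"pics/{n}0.png",s["color"][:,:,::-1]); print(n,s["camera_matrix"],s["R"],s["t"])
E
```

```text
pics
{'time': 0.0, 'joint_pos': array([ 6.61527024e+01,  7.51660165e+00,  8.53286232e+01,  9.98130935e-04,
        8.72609699e+01, -4.89117652e+00]), 'qd': array([-0.06876426,  0.04463737,  0.11510526, -0.05989229,  0.07021895,
        0.04013069]), 'joint_efforts': array([ 1.65749134e-04, -5.69414914e+01, -5.00534570e+01, -1.26110031e-04,
        1.51725998e-02,  6.74561147e-05]), 'tool_pos': array([194.64685897, 566.9925103 , 238.23512916]), 'tcp_rot': array([-1.79894277e+02, -1.00477945e-02,  1.61043821e+02]), 'ft_force': array([-0.34115709,  0.54036288, -0.22424747]), 'wrist_torque': array([ 0.03474156, -0.0256046 , -0.00664032]), 'finger_gap': 85.1741782846885}
8.0
scene [[352.24652459   0.         256.63492858]
 [  0.         352.24652459 185.79592763]
 [  0.           0.           1.        ]] [[ 0.54064889  0.84122664  0.00604275]
 [ 0.62070003 -0.39404935 -0.67783226]
 [-0.56782942  0.37022    -0.73519175]] [-316.94920141 -267.86647995 1244.8278995 ]
top [[447.15793605   0.         252.74019441]
 [  0.         447.15793605 199.6770711 ]
 [  0.           0.           1.        ]] [[-0.02444697 -0.9997004   0.00120448]
 [-0.97944324  0.02371024 -0.20032164]
 [ 0.20023307 -0.00607698 -0.97972945]] [  70.50871485  506.01671313 1418.74374306]
wrist [[297.31863964   0.         260.64419471]
 [  0.         297.31863964 188.78847032]
 [  0.           0.           1.        ]] [[ 0.3246945   0.94581534 -0.00261291]
 [ 0.90976224 -0.31155972  0.2743414 ]
 [ 0.25866223 -0.09145427 -0.96162881]] [-598.03207113  -34.99586201  378.33378997]
```

View pics/scene0.png

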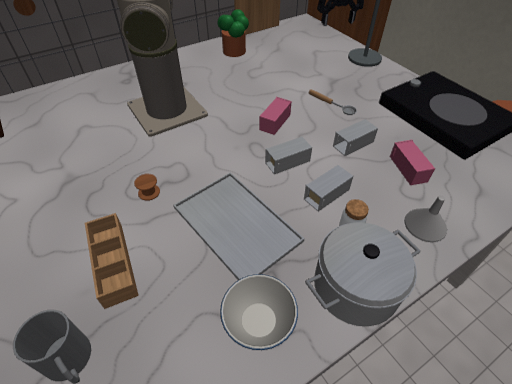

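View pics/top0.png

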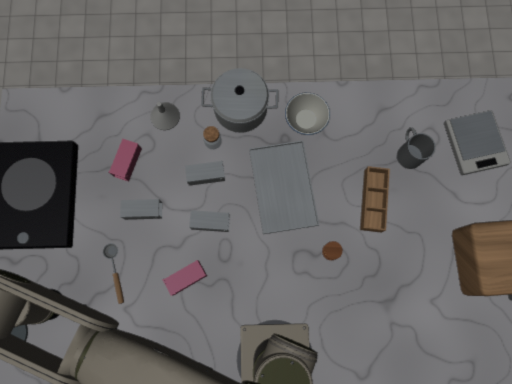

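View pics/wrist0.png

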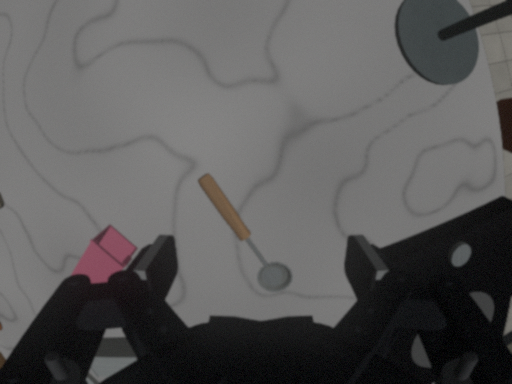

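The scene view shows three grey moulds at about (289,155), (355,137) and (329,187). The pink look-alikes are at (275,115) and (412,162), the tray is at (237,225) and the crate at (110,260). I'll crop in closer.

```bash
cat > lib.py <<'E'
import numpy as np, cv2
from bench import sensors, viewer, r
def ray(s,u,v):
    K=s["camera_matrix"];R=s["R"];t=s["t"]
    d=R.T@np.array([(u-K[0,2])/K[0,0],(v-K[1,2])/K[1,1],1.]); return -R.T@t,d
def onz(s,u,v,z):
    c,d=ray(s,u,v); return c+d*(z-c[2])/d[2]
def rayw(s,u,v):
    K=s["camera_matrix"];R=s["R"];t=s["t"]
    x,y=u-K[0,2],v-K[1,2];rr=np.hypot(x,y);th=rr/K[0,0]
    d=R.T@np.array([np.sin(th)*x/rr,np.sin(th)*y/rr,np.cos(th)]);return -R.T@t,d
def onzw(s,u,v,z):
    c,d=rayw(s,u,v); return c+d*(z-c[2])/d[2]
def proj(s,X):
    p=s["R"]@np.asarray(X,float)+s["t"];K=s["camera_matrix"];return K[:2,:2]@(p[:2]/p[2])+K[:2,2]
def projw(s,X):
    p=s["R"]@np.asarray(X,float)+s["t"];K=s["camera_matrix"];rr=np.hypot(p[0],p[1]);th=np.arctan2(rr,p[2])
    return np.array([K[0,2]+K[0,0]*th*p[0]/rr,K[1,2]+K[0,0]*th*p[1]/rr])
def snap(n,f=None):
    s=viewer.snapshot(n)
    if f: cv2.imwrite("pics/"+f,s["color"][:,:,::-1])
    return s
def crop(s,x0,y0,x1,y1,k,f):
    cv2.imwrite("pics/"+f,cv2.resize(s["color"][y0:y1,x0:x1,::-1],None,fx=k,fy=k,interpolation=cv2.INTER_CUBIC))
E
python3 - <<'E'
from lib import *
s=snap("scene");t=snap("top")
crop(s,250,90,390,220,5,"c1.png")
crop(t,100,130,260,300,4,"c2.png")
crop(t,230,130,410,270,4,"c3.png")
E
```

```text
(no output)
```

View pics/c1.png

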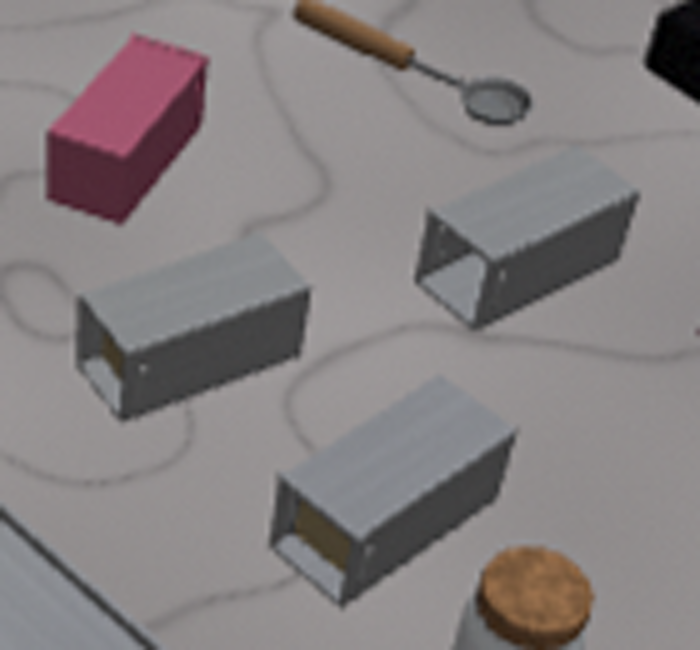

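View pics/c2.png

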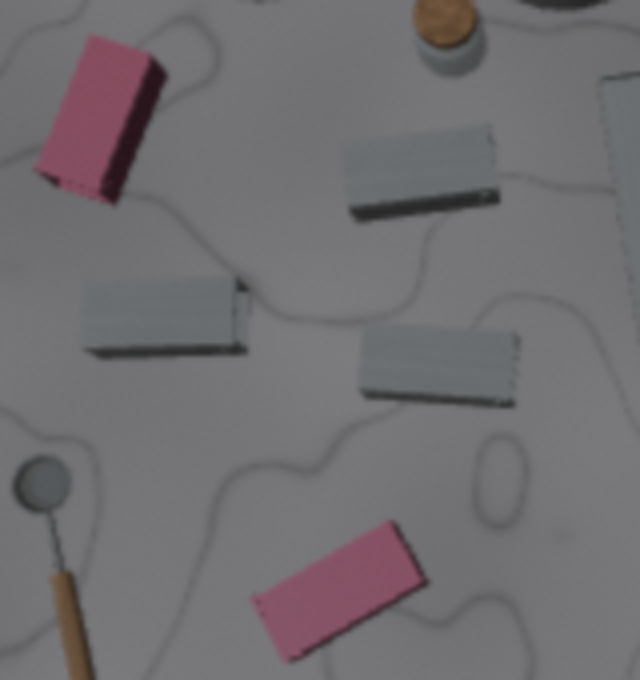

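View pics/c3.png

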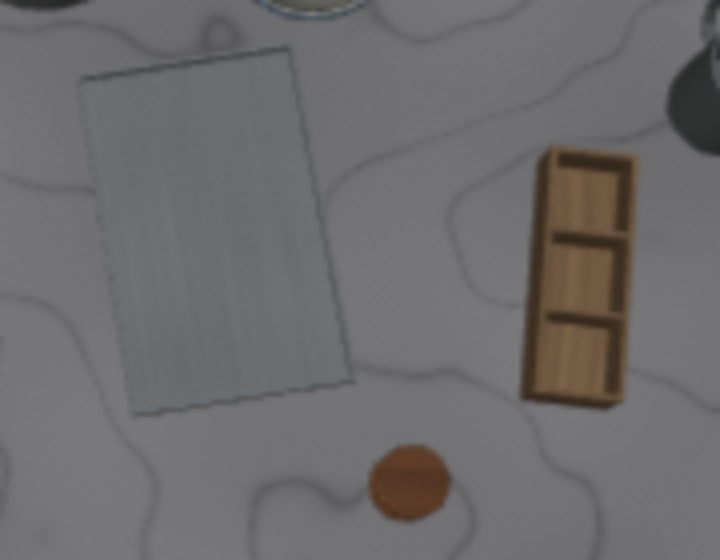

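The crops show tan wax in the mouths of mould A (289,155) and mould B (329,187). Mould C (355,137) looks empty right through. Both pink boxes are decoys, to be left alone. Next I'll measure the top faces.

```bash
cat > meas.py <<'E'
from lib import *
def faces(t,box):
    x0,y0,x1,y1=box
    c=cv2.resize(t["color"][y0:y1,x0:x1],None,fx=4,fy=4,interpolation=cv2.INTER_CUBIC).astype(int)
    m=((c[:,:,2]-c[:,:,0]>5)&(c.sum(2)>240)).astype(np.uint8)
    m=cv2.morphologyEx(m,cv2.MORPH_OPEN,np.ones((7,7)))
    cs,_=cv2.findContours(m,cv2.RETR_EXTERNAL,cv2.CHAIN_APPROX_NONE)
    out=[]
    for k in cs:
        if cv2.contourArea(k)<3000: continue
        q=cv2.boxPoints(cv2.minAreaRect(k))
        out.append((q+0.5)/4-0.5+[x0,y0])
    return out,m
if __name__=="__main__":
    t=snap("top")
    o,m=faces(t,(100,130,330,245)); cv2.imwrite("pics/m.png",m*255)
    for q in o:
        z=56 if np.linalg.norm(q[0]-q[1])*np.linalg.norm(q[1]-q[2])<2500 else 9
        P=np.array([onz(t,u,v,z)[:2] for u,v in q])
        e1=P[1]-P[0];e2=P[2]-P[1]
        e=e1 if np.linalg.norm(e1)>np.linalg.norm(e2) else e2
        print(q.mean(0).round(1),P.mean(0).round(1),np.linalg.norm(e1).round(1),np.linalg.norm(e2).round(1),np.degrees(np.arctan2(e[1],e[0])).round(1))
E
python3 meas.py
python3 - <<'E'
from lib import *
t=snap("top"); s=snap("scene")
for n,(x,y) in dict(jar=(445,15),).items():
    u,v=100+x/4,130+y/4; print(n,onz(t,u,v,85))
print('spool',onz(t,230+410/4,130+480/4,47))
for (x,y) in [(552,147),(637,155),(622,405),(522,398)]: print('crate',onz(t,230+x/4,130+y/4,53))
for (x,y) in [(80,80),(288,48),(354,381),(132,415)]: print('tray',onz(t,230+x/4,130+y/4,14))
E
```

```text
[207.6 219.6] [444.4 206.3] 51.4 112.4 -96.1
[138.9 207.6] [489.2 430.3] 119.5 51.5 -91.4
[204.3 170.9] [608.1 216.6] 119.4 50.9 -83.4
[282.5 187.5] [558.9 -44.3] 187.1 293.5 -172.5
jar [726.61190756 190.21024282  85.        ]
spool [ 336.70103227 -194.80964711   47.        ]
crate [ 609.9309374  -328.74392811   53.        ]
crate [ 601.32992938 -399.01249874   53.        ]
crate [ 392.50485218 -368.93709046   53.        ]
crate [ 400.16739604 -288.4158064    53.        ]
tray [690.30416266  63.12336438  14.        ]
tray [ 714.90459013 -117.61568352   14.        ]
tray [ 422.88219468 -159.08062212   14.        ]
tray [398.91040321  26.71484215  14.        ]
```

View pics/m.png

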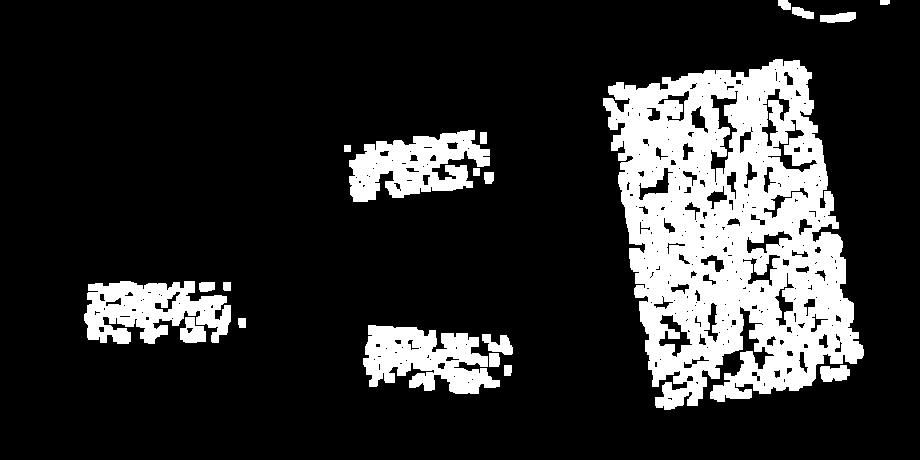

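```bash
cat > meas.py <<'E'
from lib import *
def rects(t,box,n=3):
    x0,y0,x1,y1=box
    im=np.mean([t["color"]]+[viewer.snapshot("top")["color"] for _ in range(n-1)],axis=0).astype(np.float32)
    c=cv2.GaussianBlur(cv2.resize(im[y0:y1,x0:x1],None,fx=4,fy=4,interpolation=cv2.INTER_CUBIC),(0,0),3)
    m=((c[:,:,2]-c[:,:,0]>3.0)&(c.sum(2)>250)).astype(np.uint8)
    cv2.imwrite("pics/m.png",m*255)
    cs,_=cv2.findContours(m,cv2.RETR_EXTERNAL,cv2.CHAIN_APPROX_NONE)
    for k in cs:
        if cv2.contourArea(k)<3000: continue
        k=(k[:,0]+0.5)/4-0.5+[x0,y0]
        big=np.ptp(k[:,1])>50
        P=np.array([onz(t,u,v,14 if big else 56)[:2] for u,v in k],np.float32)
        (c0,(w,h),a)=cv2.minAreaRect(P)
        if h>w: a+=90; w,h=h,w
        print("tray" if big else "mould",np.round(c0,1),"size",round(w,1),round(h,1),"axis deg",round(a,1), "px",k.mean(0).round())
if __name__=="__main__":
    t=snap("top"); rects(t,(60,130,330,245))
E
python3 meas.py
```

```text
mould [444.5 201. ] size 132.1 59.2 axis deg 84.4 px [209. 220.]
mould [489.3 423.9] size 139.9 60.2 axis deg 89.4 px [141. 208.]
mould [609.6 216.4] size 130.8 58.7 axis deg 96.0 px [204. 171.]
tray [560.9 -46.3] size 303.7 194.4 axis deg 7.7 px [283. 187.]
```

View pics/m.png

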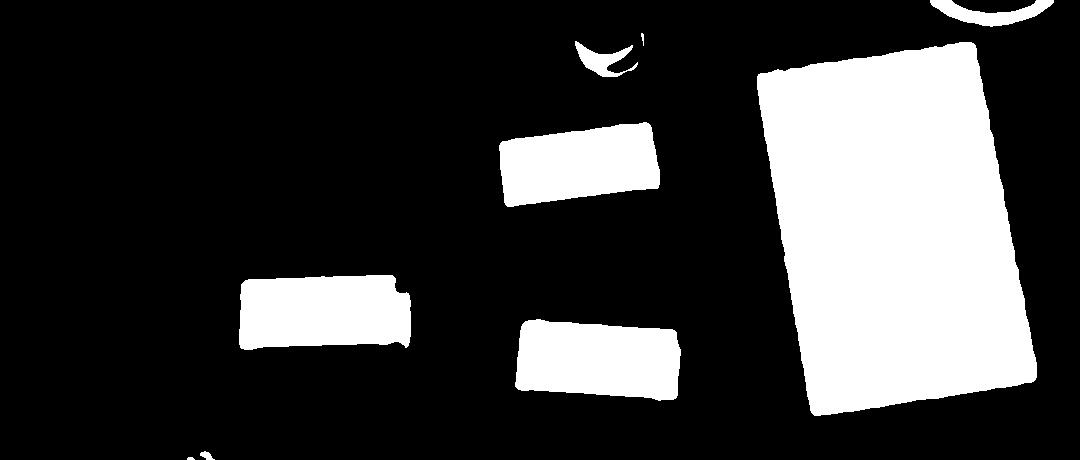

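```bash
cat > go.py <<'E'
import sys
from lib import *
from scipy.spatial.transform import Rotation as Ro
def Rm(rpy): return Ro.from_euler('xyz',rpy,degrees=True)
def go(pos,rpy,q=True):
    st=sensors.sense(); R0=Rm(st["tcp_rot"]); Rt=Rm(rpy)
    d=R0.inv().apply(np.array(pos)-st["tool_pos"])/1000
    w=(R0.inv()*Rt).as_rotvec(degrees=True)
    print("row",np.round(d,4).tolist(),np.round(w,2).tolist(),"|d|",np.linalg.norm(d).round(3),"t",round(st["time"],2),"j",np.round(st["joint_pos"],1).tolist())
if __name__=="__main__":
    a=list(map(float,sys.argv[1:])); go(a[:3],a[3:])
E
python3 - <<'E'
from go import *
d=np.array([np.cos(np.radians(-84)),np.sin(np.radians(-84))]); g=np.array([609.5,218])-42*d; print(g)
go([g[0],g[1],150],[180,0,96])
E
```

```text
[605.10980454 259.76991961]
row [-0.488, -0.1578, 0.0893] [0.0, 0.0, 65.05] |d| 0.521 t 0.55 j [66.2, 7.5, 85.3, -0.0, 87.3, -4.9]
```

Request:
move_arm(
  rows=[
    [[-0.488,-0.158,0.089,0,0,65],[-0.488,-0.158,0.089,0,0,65],[-0.488,-0.158,0.089,0,0,65],[-0.488,-0.158,0.089,0,0,65],[-0.488,-0.158,0.089,0,0,65],[-0.488,-0.158,0.089,0,0,65],[-0.488,-0.158,0.089,0,0,65],[-0.488,-0.158,0.089,0,0,65],[-0.488,-0.158,0.089,0,0,65],[-0.488,-0.158,0.089,0,0,65],[-0.488,-0.158,0.089,0,0,65],[-0.488,-0.158,0.089,0,0,65],[-0.488,-0.158,0.089,0,0,65],[-0.488,-0.158,0.089,0,0,65]],
  ],
  grip=1,
)

```text
time: 1.95
tool_pos: [604.3, 260.8, 150.7]
tcp_rot: [180.0, -0.0, 96.1]
ft_force: [0.0, 0.8, -0.9]
finger_gap: 85.6
```

```bash
python3 go.py 605 260 150 180 0 96;python3 - <<'E'
from lib import *
s=snap("wrist","w1.png"); print(s["R"],s["t"])
c=snap("scene","s1.png");t=snap("top","t1.png")
import meas; meas.rects(t,(60,130,330,245))
E
```

```text
row [-0.0009, 0.0007, 0.0007] [0.0, -0.03, 0.12] |d| 0.001 t 1.95 j [18.9, 19.4, 80.9, 0.0, 79.8, 12.7]
[[ 9.94287360e-01  1.06732586e-01 -8.94843494e-04]
 [ 1.02858086e-01 -9.55886989e-01  2.75136838e-01]
 [ 2.85106969e-02 -2.73657122e-01 -9.61404660e-01]] [-627.71623434  175.46925056  346.40335824]
mould [489.4 425.2] size 137.8 61.3 axis deg 89.7 px [139. 208.]
tray [560.9 -46.3] size 304.5 194.9 axis deg 7.7 px [283. 187.]
```

View pics/w1.png

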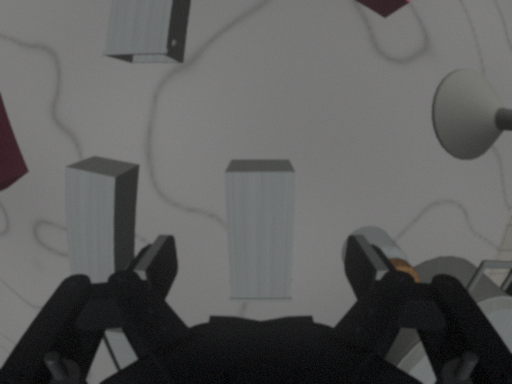

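View pics/s1.png

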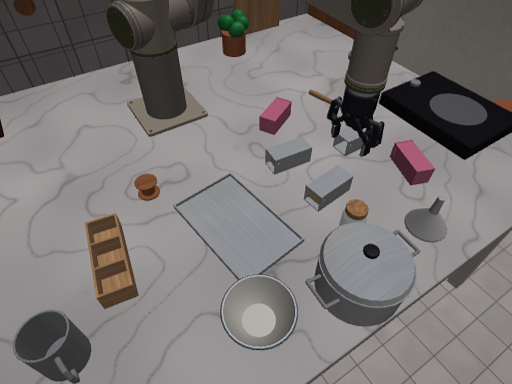

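```bash
python3 - <<'E'
from lib import *
s=viewer.snapshot("wrist")
P=[onzw(s,u,v,56) for u,v in [(225,172),(295,172),(292,298),(229,298)]]
P=np.array(P);print(P.round(1),P.mean(0))
print(np.linalg.norm(P[0]-P[1]),np.linalg.norm(P[1]-P[2]))
a=(P[2]+P[3]-P[0]-P[1])[:2];print(np.degrees(np.arctan2(a[1],a[0])))
E
python3 go.py 606 259 18 180 0 96
```

```text
[[573.9 274.9  56. ]
 [628.9 280.8  56. ]
 [644.3 160.7  56. ]
 [585.1 154.3  56. ]] [608.02935651 217.6962959   56.        ]
55.325295990964385 121.11767621362294
-83.68852335624095
row [-0.0015, 0.0011, 0.1327] [0.03, -0.01, 0.11] |d| 0.133 t 2.25 j [18.8, 19.4, 80.8, 0.0, 79.8, 12.7]
```

The wrist view gives mould B at (608,218), axis -83.7°, which matches the top view. A quick tilt test will show which way the wrist joint turns.

Request:
move_arm(
  rows=[
    [[0,0,0,0,8,0],[0,0,0,0,16,0],[0,0,0,0,16,0]],
  ],
)

```text
time: 2.55
tool_pos: [605.3, 257.0, 149.6]
tcp_rot: [-179.9, -16.2, 95.8]
ft_force: [-0.3, -1.0, -1.3]
finger_gap: 85.5
```

```bash
python3 go.py 606 259 150 180 0 96
```

```text
row [0.0019, 0.0009, 0.0002] [-0.03, -16.18, -0.18] |d| 0.002 t 2.55 j [9.8, 16.8, 85.7, 16.6, 77.0, 0.3]
```

Request:
move_arm(
  rows=[
    [[0,0.001,0,0,-8,0],[0.002,0.001,0,0,-16,0],[0.002,0.001,0,0,-16,0],[0.002,0.001,0,0,-16,0]],
  ],
)

```text
time: 2.95
tool_pos: [605.3, 263.5, 151.0]
tcp_rot: [180.0, -0.0, 96.2]
ft_force: [0.2, -0.7, 1.1]
finger_gap: 85.5
```

```bash
python3 go.py 605 259 18 180 0 96.3
```

```text
row [-0.0045, -0.0009, 0.1329] [0.02, -0.04, -0.07] |d| 0.133 t 2.95 j [19.1, 19.6, 80.5, 0.0, 79.8, 12.8]
```

Request:
move_arm(
  rows=[
    [[-0.0045,-0.001,0.03,0,0,0],[-0.0045,-0.001,0.06,0,0,0],[-0.0045,-0.001,0.09,0,0,0],[-0.0045,-0.001,0.115,0,0,0],[-0.0045,-0.001,0.133,0,0,0],[-0.0045,-0.001,0.133,0,0,0],[-0.0045,-0.001,0.133,0,0,0]],
  ],
)

```text
time: 3.65
tool_pos: [605.7, 256.6, 18.3]
tcp_rot: [-180.0, -0.0, 96.0]
ft_force: [-0.2, 0.3, 0.1]
finger_gap: 85.5
```

Request:
move_arm(
  rows=[
    [[0,0,0,0,0,0],[0,0,0,0,0,0],[0,0,0,0,0,0],[0,0,0,0,0,0],[0,0,0,0,0,0],[0,0,0,0,0,0],[0,0,0,0,0,0],[0,0,0,0,0,0]],
  ],
  grip=0,
  newtons=110,
)

```text
time: 4.45
tool_pos: [607.0, 257.7, 20.3]
tcp_rot: [179.8, -0.1, 96.1]
ft_force: [0.4, 0.5, 7.0]
finger_gap: 55.3
```

Request:
move_arm(
  rows=[
    [[0,0,-0.03,0,0,0],[0,0,-0.07,0,0,0],[0,0,-0.11,0,0,0],[0,0,-0.15,0,0,0],[0,0,-0.18,0,0,0],[0,0,-0.18,0,0,0],[0,0,-0.18,0,0,0]],
  ],
)

```text
time: 5.15
tool_pos: [605.5, 257.1, 198.0]
tcp_rot: [179.9, -0.0, 96.1]
ft_force: [-0.7, -0.1, -4.2]
finger_gap: 54.9
```

```bash
python3 go.py 605 259 198 180 0 96.3; python3 -c "
from lib import *
s=snap('wrist','w2.png');print(s['R'],s['t'])"
```

```text
row [0.0019, -0.0003, -0.0] [0.06, -0.02, -0.24] |d| 0.002 t 5.15 j [18.5, 17.5, 78.2, 0.0, 84.3, 12.5]
[[ 9.94410631e-01  1.05581645e-01  1.16865136e-04]
 [ 1.01469756e-01 -9.55987921e-01  2.75301624e-01]
 [ 2.91785199e-02 -2.73751004e-01 -9.61357895e-01]] [-628.48036529  159.65506752  390.48824034]
```

View pics/w2.png

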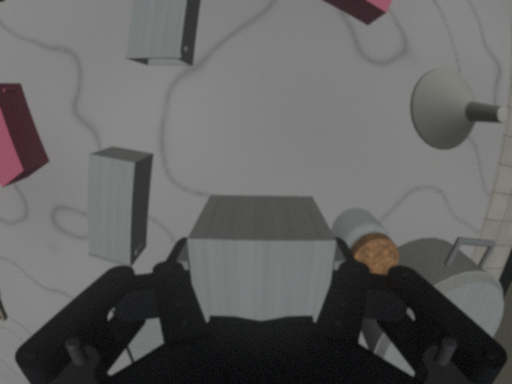

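The mould is held (gap 55 mm, about 4 N of weight). Next I tilt it mouth down and move over the far half of the tray, staying high.

```bash
cat > up.py <<'E'
# up.py x y z phi [tilt] : tool horizontal pointing azimuth phi, tool x up
from go import *
x,y,z,phi=map(float,sys.argv[1:5]); p=np.radians(phi)
Rt=Ro.from_matrix(np.array([[0,0,1],[np.sin(p),-np.cos(p),0],[np.cos(p),np.sin(p),0]]).T)
st=sensors.sense(); R0=Rm(st["tcp_rot"]); A=R0.as_matrix()
d=R0.inv().apply(np.array([x,y,z])-st["tool_pos"])/1000; w=(R0.inv()*Rt).as_rotvec(degrees=True)
print("row",np.round(d,4).tolist(),np.round(w,2).tolist(),"t",round(st["time"],2),"j",np.round(st["joint_pos"],1).tolist())
print("pos",st["tool_pos"].round(1),"F",st["ft_force"].round(1),"gap",st["finger_gap"].round(1)); print(A.round(3).tolist())
print("down in tool",(R0.inv().apply([0,0,-.1])).round(4))
E
python3 up.py 645 -28 200 60
```

```text
row [-0.2875, 0.0103, -0.0039] [-28.33, 86.81, 28.14] t 5.2 j [18.5, 17.5, 78.3, 0.0, 84.3, 12.5]Traceback (most recent call last):
  File "up.py", line 8, in <module>
    print("pos",st["tool_pos"].round(1),"F",st["ft_force"].round(1),"gap",st["finger_gap"].round(1)); print(A.round(3).tolist())
                                                                          ^^^^^^^^^^^^^^^^^^^^^^
AttributeError: 'float' object has no attribute 'round'
```

```bash
sed -i 's/st\["finger_gap"\].round(1)/round(st["finger_gap"],1)/' up.py
```

Request:
move_arm(
  rows=[
    [[-0.0,0,0,-7,21.5,7],[-0.07,0,0,-14,43,14],[-0.14,0.01,0,-21,65,21],[-0.21,0.01,0,-28,87,28],[-0.288,0.01,-0.004,-28.3,86.8,28.1],[-0.288,0.01,-0.004,-28.3,86.8,28.1],[-0.288,0.01,-0.004,-28.3,86.8,28.1],[-0.288,0.01,-0.004,-28.3,86.8,28.1],[-0.288,0.01,-0.004,-28.3,86.8,28.1],[-0.288,0.01,-0.004,-28.3,86.8,28.1],[-0.288,0.01,-0.004,-28.3,86.8,28.1],[-0.288,0.01,-0.004,-28.3,86.8,28.1],[-0.288,0.01,-0.004,-28.3,86.8,28.1],[-0.288,0.01,-0.004,-28.3,86.8,28.1],[-0.288,0.01,-0.004,-28.3,86.8,28.1]],
  ],
)

```text
time: 6.7
tool_pos: [646.5, -28.5, 203.5]
tcp_rot: [101.6, -89.6, 138.5]
ft_force: [-0.4, -0.9, -2.5]
finger_gap: 54.9
```

```bash
python3 up.py 645 -28 200 60;python3 - <<'E'
from lib import *
c=snap("scene","s2.png");t=snap("top","t2.png")
E
```

```text
row [-0.0035, -0.0016, -0.0003] [-0.11, 0.08, 0.37] t 6.7 j [-40.9, 34.4, 98.0, 82.5, 98.0, -43.3]
pos [646.5 -28.5 203.5] F [-0.4 -0.9 -2.5] gap 54.9
[[-0.005, 0.867, 0.498], [0.004, -0.498, 0.867], [1.0, 0.006, -0.001]]
down in tool [-0.1    -0.0006  0.0001]
```

View pics/s2.png

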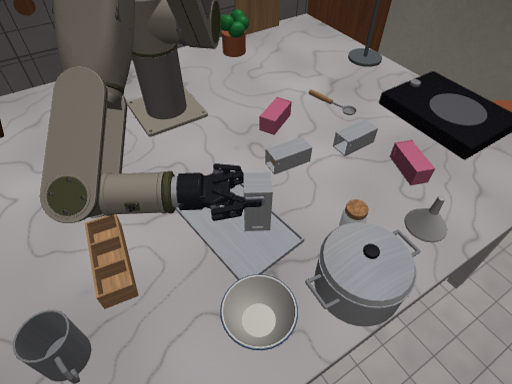

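View pics/t2.png

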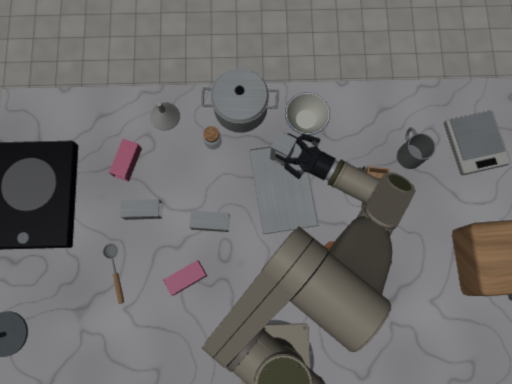

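Run:
```python
from lib import *
s=snap("scene");t=snap("top")
def tri(a,b):
    c1,d1=ray(s,*a);c2,d2=ray(t,*b);d1/=np.linalg.norm(d1);d2/=np.linalg.norm(d2)
    A=np.stack([d1,-d2],1);x=np.linalg.lstsq(A,c2-c1,rcond=None)[0];p=c1+d1*x[0];q=c2+d2*x[1];return (p+q)/2,np.linalg.norm(p-q)
print(tri((168,192),(333,171)))  # wrist tube end at gripper
crop(s,30,50,300,300,3,"c4.png");crop(t,200,90,430,270,3,"c5.png")
# tool axis line projection
tc=sensors.sense()["tool_pos"];
for L in (50,100,150,200,250,300,350):
    X=tc-L*np.array([.498,.867,0]);print(L,X.round(),proj(s,X).round(),proj(t,X).round())
```

```text
(array([ 555.79238456, -187.1656721 ,  205.09986608]), np.float64(11.264606129927131))
50 [621. -72. 203.] [237. 190.] [295. 152.]
100 [ 596. -115.  203.] [212. 191.] [310. 159.]
150 [ 571. -158.  203.] [187. 192.] [325. 167.]
200 [ 546. -202.  203.] [162. 192.] [340. 175.]
250 [ 522. -245.  203.] [137. 193.] [355. 182.]
300 [ 497. -289.  203.] [112. 194.] [370. 190.]
350 [ 472. -332.  203.] [ 87. 195.] [386. 198.]
```

View pics/c4.png

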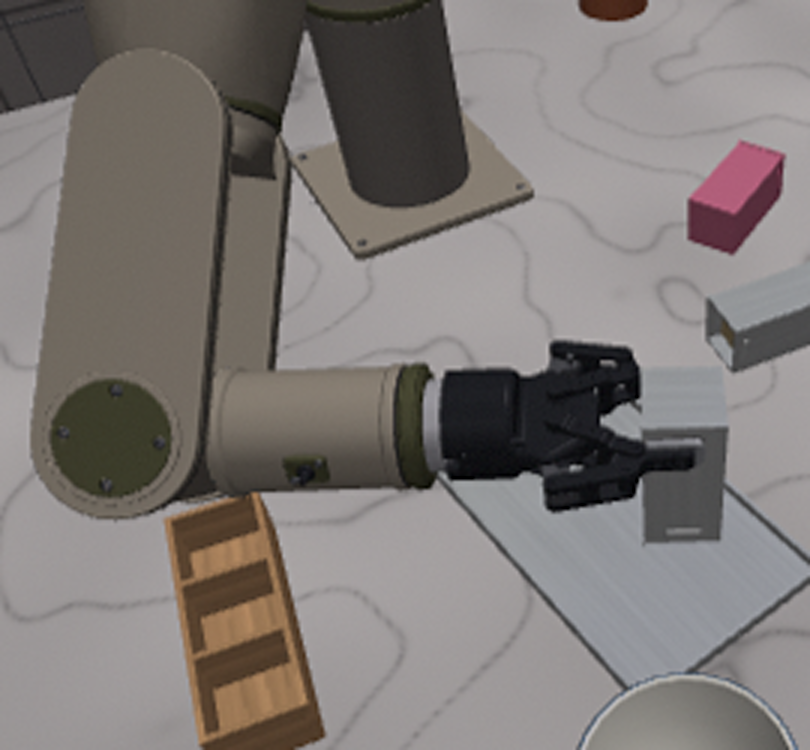

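View pics/c5.png

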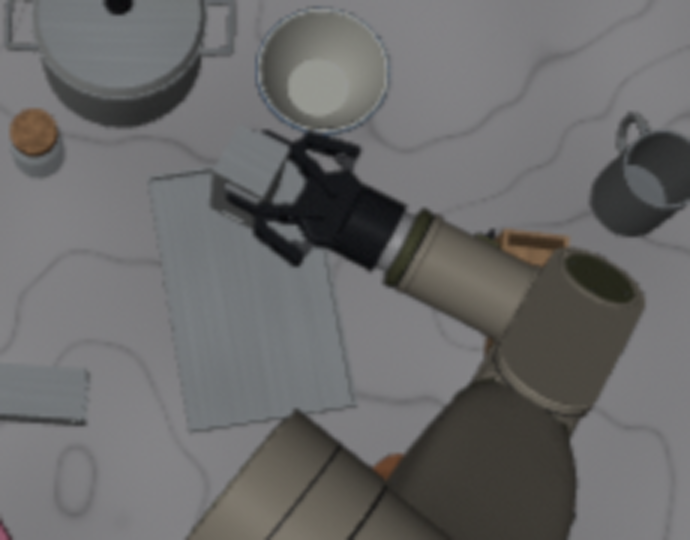

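At this pose the wrist housing, about 320 mm behind the TCP, would foul the crate once lowered. I'll lay the mould back and regrasp it with the tool tilted 40°, so the wrist stays high when the mould is mouth down.

```bash
python3 go.py 605 257 200 180 0 96.1
```

```text
row [-0.0022, -0.178, 0.2269] [28.41, -86.68, -27.99] |d| 0.288 t 6.9 j [-40.9, 34.4, 98.1, 82.5, 98.1, -43.3]
```

Request:
move_arm(
  rows=[
    [[0,-0.04,0.05,7,-21,-7],[0,-0.08,0.1,14,-43,-14],[0,-0.12,0.15,21,-65,-21],[0,-0.16,0.2,28.4,-86.7,-28],[-0.002,-0.178,0.227,28.4,-86.7,-28],[-0.002,-0.178,0.227,28.4,-86.7,-28],[-0.002,-0.178,0.227,28.4,-86.7,-28],[-0.002,-0.178,0.227,28.4,-86.7,-28],[-0.002,-0.178,0.227,28.4,-86.7,-28],[-0.002,-0.178,0.227,28.4,-86.7,-28],[-0.002,-0.178,0.227,28.4,-86.7,-28],[-0.002,-0.178,0.227,28.4,-86.7,-28],[-0.002,-0.178,0.227,28.4,-86.7,-28],[-0.002,-0.178,0.227,28.4,-86.7,-28],[-0.002,-0.178,0.227,28.4,-86.7,-28],[-0.002,-0.178,0.227,28.4,-86.7,-28]],
  ],
)

```text
time: 8.5
tool_pos: [604.8, 255.9, 200.0]
tcp_rot: [-179.9, -0.2, 95.9]
ft_force: [-0.6, -0.0, -3.5]
finger_gap: 54.9
```

```bash
python3 go.py 605 257 20.5 180 0 96.1
```

```text
row [0.0005, 0.0005, 0.1795] [-0.08, -0.19, -0.17] |d| 0.179 t 8.5 j [18.3, 17.3, 78.1, 0.2, 84.6, 12.4]
```

Request:
move_arm(
  rows=[
    [[0,0,0.04,0,0,0],[0,0,0.08,0,0,0],[0,0,0.12,0,0,0],[0,0,0.15,0,0,0],[0,0,0.17,0,0,0],[0,0,0.179,0,0,0],[0,0,0.179,0,0,0],[0,0,0.179,0,0,0]],
  ],
)

```text
time: 9.3
tool_pos: [605.3, 257.3, 21.9]
tcp_rot: [-180.0, -0.2, 96.0]
ft_force: [-0.3, -0.9, -3.7]
finger_gap: 54.5
```

Request:
move_arm(
  rows=[
    [[0,0,0,0,0,0],[0,0,0,0,0,0],[0,0,0,0,0,0],[0,0,0,0,0,0],[0,0,0,0,0,0],[0,0,0,0,0,0]],
  ],
  grip=1,
)

```text
time: 9.9
tool_pos: [604.5, 257.6, 20.9]
tcp_rot: [-179.9, -0.1, 96.1]
ft_force: [-0.0, 0.8, 0.3]
finger_gap: 85.5
```

Request:
move_arm(
  rows=[
    [[0,0,-0.03,0,0,0],[0,0,-0.07,0,0,0],[0,0,-0.11,0,0,0],[0,0,-0.13,0,0,0],[0,0,-0.13,0,0,0]],
  ],
)

```text
time: 10.4
tool_pos: [607.4, 258.3, 156.2]
tcp_rot: [179.6, -0.2, 96.1]
ft_force: [0.2, 0.0, -0.3]
finger_gap: 85.3
```

```bash
cat > lay.py <<'E'
# lay.py cx cy dirdeg a off h : tilted grasp of mould lying at centre, mouth dir; TCP such that grasp axis pt is ~9mm behind TCP
from go import *
cx,cy,dd,a,off,h=map(float,sys.argv[1:7]); al=np.radians(dd); a=np.radians(a)
d=np.array([np.cos(al),np.sin(al),0]); z=np.array([0,0,-1])*np.cos(a)+d*np.sin(a)
y=np.cross([0,0,1],d)  # jaw axis
y=y/np.linalg.norm(y); x=np.cross(y,z)
Rt=Ro.from_matrix(np.stack([x,y,z],1))
pos=np.array([cx,cy,28+h])-off*d+9*z
st=sensors.sense(); R0=Rm(st["tcp_rot"])
dd=R0.inv().apply(pos-st["tool_pos"])/1000; w=(R0.inv()*Rt).as_rotvec(degrees=True)
print("target",pos.round(1),Rt.as_euler('xyz',degrees=True).round(1)); print("row",dd.round(4).tolist(),w.round(2).tolist(),"t",round(st["time"],2),"j",np.round(st["joint_pos"],1).tolist(),"pos",st["tool_pos"].round(1))
E
python3 - <<'E'
from lib import *
s=snap("wrist","w3.png");t=snap("top","t3.png")
E
python3 lay.py 608 218 -83.7 40 40 80
```

```text
target [604.2 252.  101.1] [180.   40.   96.3]
row [-0.0054, -0.0012, 0.0499] [-0.13, -40.14, -0.22] t 10.5 j [18.5, 19.2, 81.0, 0.1, 79.8, 12.4] pos [604.9 257.4 151. ]
```

View pics/w3.png

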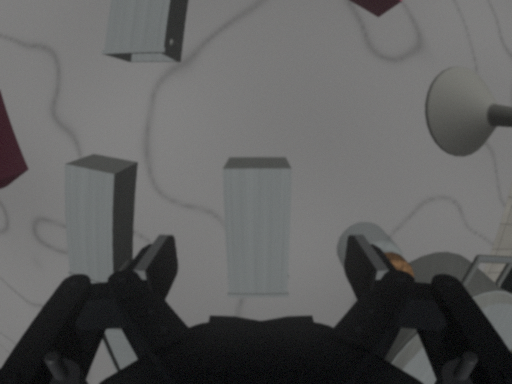

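Request:
move_arm(
  rows=[
    [[0,0,0,0,-8,0],[0,0,0,0,-16,0],[0,0,0,0,-24,0],[-0.002,0,0,0,-32,0],[-0.005,-0.001,0.02,0,-40,0],[-0.005,-0.001,0.05,0,-40.1,0],[-0.005,-0.001,0.05,0,-40.1,0],[-0.005,-0.001,0.05,0,-40.1,0]],
  ],
)

```text
time: 11.3
tool_pos: [603.1, 251.4, 99.0]
tcp_rot: [-179.6, 40.1, 96.3]
ft_force: [0.2, 1.0, 1.2]
finger_gap: 85.5
```

```bash
python3 lay.py 608 218 -83.7 40 40 0;  python3 - <<'E'
from lib import *
s=snap("wrist","w4.png");t=snap("scene","s4.png")
E
```

```text
target [604.2 252.   21.1] [180.   40.   96.3]
row [0.0505, 0.0017, 0.0593] [-0.4, 0.08, 0.02] t 11.3 j [35.7, 41.0, 66.5, -34.0, 94.4, 33.6] pos [603.1 251.4  99. ]
```

View pics/w4.png

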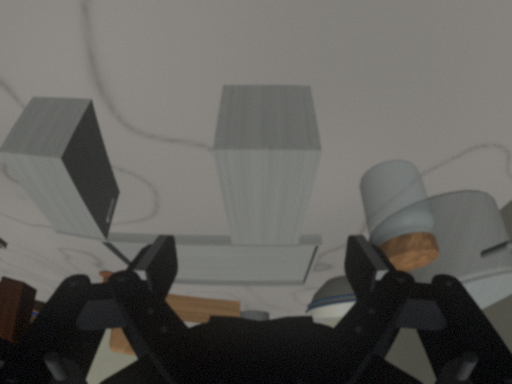

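View pics/s4.png

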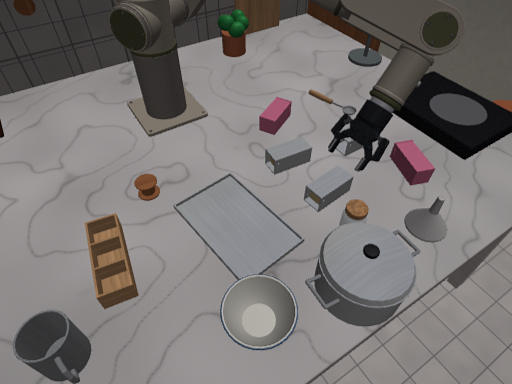

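The tilted approach is lined up with mould B, centred in the wrist view at (267,150). Descending and gripping.

Request:
move_arm(
  rows=[
    [[0.013,0.001,0.015,0,0,0],[0.026,0.001,0.03,0,0,0],[0.039,0.001,0.045,0,0,0],[0.0505,0.0015,0.0593,0,0,0],[0.0505,0.0015,0.0593,0,0,0],[0.0505,0.0015,0.0593,0,0,0]],
  ],
)

```text
time: 12.0
tool_pos: [604.9, 252.5, 21.8]
tcp_rot: [-179.7, 40.0, 96.2]
ft_force: [0.3, 0.2, 0.6]
finger_gap: 85.2
```

Request:
move_arm(
  rows=[
    [[0,0,0,0,0,0],[0,0,0,0,0,0],[0,0,0,0,0,0],[0,0,0,0,0,0],[0,0,0,0,0,0],[0,0,0,0,0,0],[0,0,0,0,0,0],[0,0,0,0,0,0]],
  ],
  grip=0,
  newtons=110,
)

```text
time: 12.8
tool_pos: [606.3, 254.0, 24.5]
tcp_rot: [179.9, 39.9, 96.0]
ft_force: [0.5, 3.1, 6.6]
finger_gap: 54.7
```

```bash
python3 lay.py 608 218 -83.7 40 40 150
```

```text
target [604.2 252.  171.1] [180.   40.   96.3]
row [-0.0954, -0.0022, -0.1113] [-0.09, -0.1, -0.2] t 12.8 j [35.7, 46.6, 66.4, -33.9, 89.5, 36.9] pos [606.3 254.   24.5]
```

Create up.py:
```python
# up.py x y z phi a
from go import *
x,y,z,phi,a=map(float,sys.argv[1:6]); p=np.radians(phi);a=np.radians(a)
h=np.array([np.cos(p),np.sin(p),0]); zz=np.cos(a)*h+np.array([0,0,-np.sin(a)]); yy=np.array([np.sin(p),-np.cos(p),0])
Rt=Ro.from_matrix(np.stack([np.cross(yy,zz),yy,zz],1))
st=sensors.sense(); R0=Rm(st["tcp_rot"])
d=R0.inv().apply(np.array([x,y,z])-st["tool_pos"])/1000; w=(R0.inv()*Rt).as_rotvec(degrees=True)
print("row",np.round(d,4).tolist(),np.round(w,2).tolist(),"t",round(st["time"],2),"j",np.round(st["joint_pos"],1).tolist())
print("pos",st["tool_pos"].round(1),"F",st["ft_force"].round(1),"gap",round(st["finger_gap"],1))
print("100mm down in tool",(R0.inv().apply([0,0,-.1])).round(4),"10mm down",(R0.inv().apply([0,0,-.01])).round(5))
```

```text
(no output)
```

Request:
move_arm(
  rows=[
    [[-0.02,0,-0.023,0,0,0],[-0.045,0,-0.052,0,0,0],[-0.07,-0.001,-0.08,0,0,0],[-0.095,-0.002,-0.111,0,0,0],[-0.095,-0.002,-0.111,0,0,0],[-0.095,-0.002,-0.111,0,0,0]],
  ],
)

```text
time: 13.4
tool_pos: [604.2, 251.8, 169.7]
tcp_rot: [180.0, 39.9, 96.0]
ft_force: [-0.4, -0.3, -4.8]
finger_gap: 54.7
```

```bash
python3 up.py 605 252 190 80 40; python3 up.py 642 -33 170 60 40
```

```text
row [-0.013, 0.0008, -0.0156] [-1.55, 89.22, 17.75] t 13.4 j [35.7, 36.7, 64.8, -34.4, 99.1, 30.4]
pos [604.2 251.8 169.7] F [-0.4 -0.3 -4.8] gap 54.7
100mm down in tool [ 0.0641 -0.      0.0768] 10mm down [ 0.00641 -0.       0.00768]
row [-0.2207, 0.0075, 0.1839] [-3.51, 86.61, 39.76] t 13.4 j [35.7, 36.7, 64.8, -34.4, 99.1, 30.4]
pos [604.2 251.8 169.7] F [-0.4 -0.3 -4.8] gap 54.7
100mm down in tool [ 0.0641 -0.      0.0768] 10mm down [ 0.00641 -0.       0.00768]
```

Request:
move_arm(
  rows=[
    [[-0.013,0,-0.015,0,8,3],[-0.02,0,-0.012,-1,17,6],[-0.04,0,0.0,-1,25,10],[-0.07,0.002,0.02,-1.5,33,14],[-0.1,0.003,0.05,-2,42,18],[-0.13,0.004,0.08,-2,50,22],[-0.16,0.006,0.11,-3,58,26],[-0.19,0.007,0.14,-3,66,30],[-0.22,0.0075,0.17,-3.5,74,34],[-0.2207,0.0075,0.184,-3.5,86.6,39.8],[-0.2207,0.0075,0.184,-3.5,86.6,39.8],[-0.2207,0.0075,0.184,-3.5,86.6,39.8],[-0.2207,0.0075,0.184,-3.5,86.6,39.8],[-0.2207,0.0075,0.184,-3.5,86.6,39.8],[-0.2207,0.0075,0.184,-3.5,86.6,39.8]],
  ],
)

```text
time: 14.9
tool_pos: [642.4, -32.3, 171.0]
tcp_rot: [179.8, -49.7, 60.3]
ft_force: [0.1, 1.0, -2.8]
finger_gap: 54.7
```

```bash
python3 up.py 642 -33 170 60 40
python3 - <<'E'
from lib import *
s=snap("wrist","w5.png");t=snap("scene","s5.png")
crop(t,100,100,340,300,3,"c6.png")
E
```

```text
row [-0.0013, -0.0, 0.0] [-0.02, 0.28, 0.2] t 14.9 j [-33.0, 13.6, 99.7, 51.3, 77.4, -20.1]
pos [642.4 -32.3 171. ] F [ 0.1  1.  -2.8] gap 54.7
100mm down in tool [-0.0763 -0.0002  0.0646] 10mm down [-7.63e-03 -2.00e-05  6.46e-03]
```

View pics/c6.png

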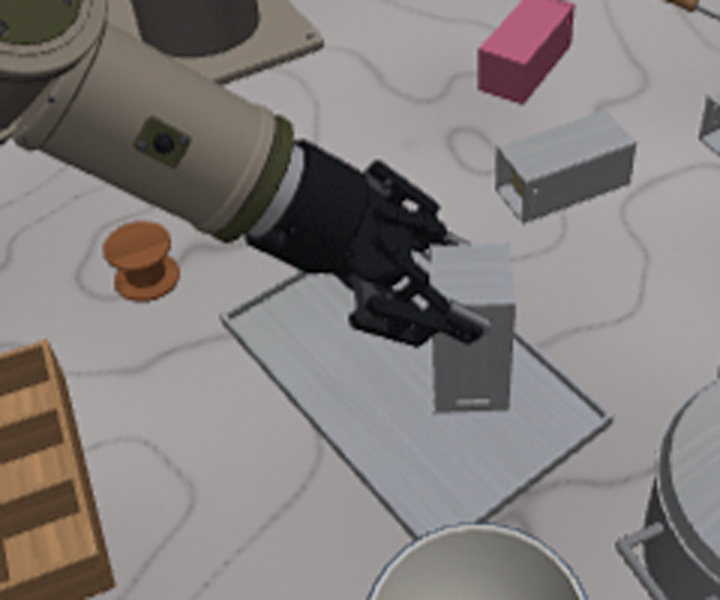

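Mould B hangs vertically over the tray. Now the knock.

Request:
move_arm(
  rows=[
    [[-0.0153,0,0.0129,0,0,0],[-0.0343,0,0.0291,0,0,0],[-0.0557,0,0.0472,0,0,0],[-0.0343,0,0.0291,0,0,0],[-0.0343,0,0.0291,0,0,0]],
  ],
)

```text
time: 15.5
tool_pos: [642.7, -33.5, 126.0]
tcp_rot: [179.8, -49.9, 60.1]
ft_force: [-0.0, -0.8, -0.2]
finger_gap: 54.4
```

```bash
python3 up.py 642 -33 125 60 40
python3 - <<'E'
from lib import *
t=snap("scene","s6.png")
crop(t,100,100,340,300,3,"c7.png")
E
```

```text
row [-0.0007, -0.0009, 0.0006] [0.07, 0.13, 0.06] t 15.5 j [-33.2, 17.5, 100.5, 52.4, 74.6, -24.0]
pos [642.7 -33.5 126. ] F [-0.  -0.8 -0.2] gap 54.4
100mm down in tool [-0.0765 -0.0002  0.0644] 10mm down [-7.65e-03 -2.00e-05  6.44e-03]
```

View pics/c7.png

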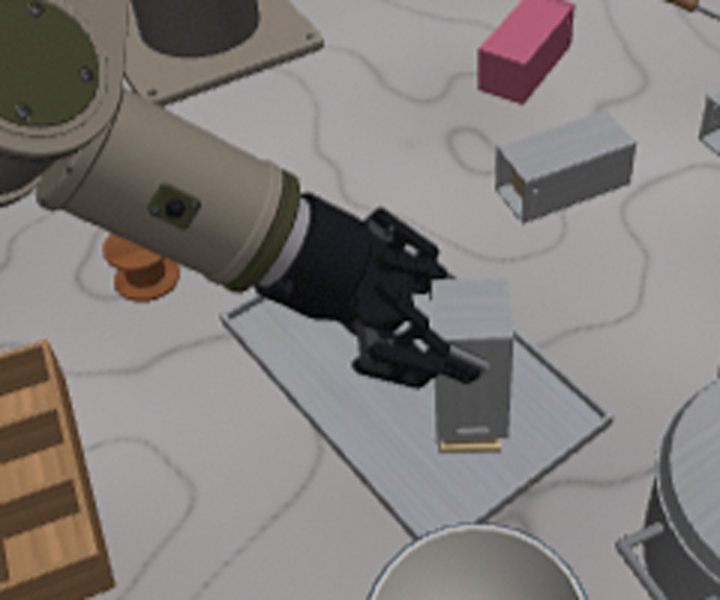

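The candle's foot shows below the rim, so it is free. Lifting straight up.

Request:
move_arm(
  rows=[
    [[0.0115,0,-0.0097,0,0,0],[0.023,0,-0.0193,0,0,0],[0.0344,0,-0.029,0,0,0],[0.046,0,-0.0386,0,0,0],[0.0574,0,-0.0483,0,0,0],[0.069,0,-0.058,0,0,0],[0.0803,0,-0.0676,0,0,0],[0.0918,0,-0.0773,0,0,0],[0.107,0,-0.09,0,0,0],[0.107,0,-0.09,0,0,0]],
  ],
)

```text
time: 16.55
tool_pos: [643.3, -33.9, 269.0]
tcp_rot: [179.5, -49.9, 60.3]
ft_force: [0.8, -0.3, -1.1]
finger_gap: 54.7
```

```bash
python3 lay.py 608 220 -83.7 40 38 160
python3 - <<'E'
from lib import *
t=snap("scene","s7.png")
crop(t,100,100,340,300,3,"c8.png")
E
```

```text
target [604.5 252.  181.1] [180.   40.   96.3]
row [0.0805, -0.1772, 0.2305] [3.78, -86.49, -40.05] t 16.55 j [-33.2, 7.1, 96.0, 50.2, 83.8, -12.3] pos [643.3 -33.9 269. ]
```

View pics/c8.png

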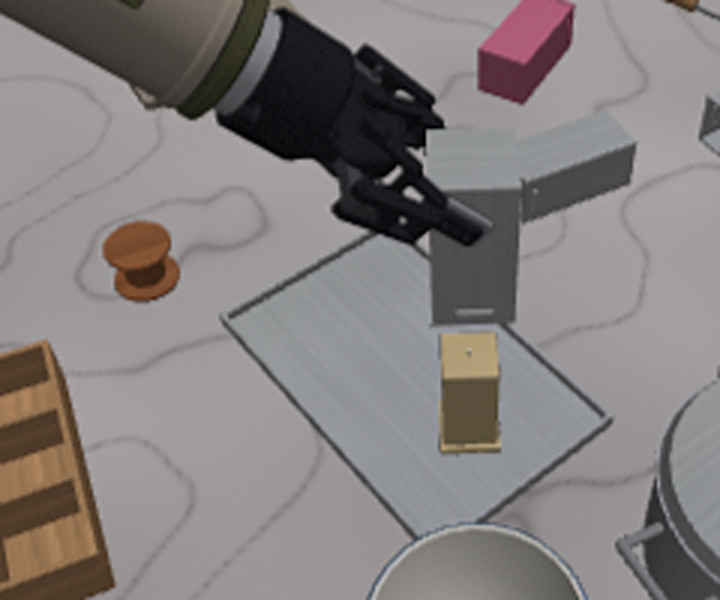

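Request:
move_arm(
  rows=[
    [[0.0,-0.03,0.04,0,0,0],[0.01,-0.06,0.08,0,-8,-4],[0.02,-0.09,0.11,0,-16,-8],[0.03,-0.12,0.14,1,-25,-12],[0.05,-0.14,0.17,1,-33,-16],[0.06,-0.16,0.2,2,-42,-20],[0.08,-0.177,0.22,2,-50,-24],[0.0805,-0.177,0.23,3,-58,-28],[0.0805,-0.177,0.23,3,-66,-32],[0.0805,-0.177,0.23,3.5,-76,-36],[0.0805,-0.177,0.2305,3.8,-86.5,-40],[0.0805,-0.177,0.2305,3.8,-86.5,-40],[0.0805,-0.177,0.2305,3.8,-86.5,-40],[0.0805,-0.177,0.2305,3.8,-86.5,-40]],
  ],
)

```text
time: 18.0
tool_pos: [601.7, 253.3, 174.3]
tcp_rot: [-179.3, 39.8, 96.8]
ft_force: [0.2, -0.1, -1.4]
finger_gap: 54.7
```

```bash
python3 lay.py 608 220 -83.7 40 36 4
```

```text
target [604.7 250.   25.1] [180.   40.   96.3]
row [0.0928, 0.004, 0.1169] [-0.39, -0.2, 0.36] t 18.0 j [35.8, 36.5, 64.6, -34.2, 99.7, 29.7] pos [601.7 253.3 174.3]
```

Request:
move_arm(
  rows=[
    [[0.02,0.001,0.025,0,0,0],[0.04,0.002,0.05,0,0,0],[0.06,0.004,0.075,0,0,0],[0.075,0.004,0.094,0,0,0],[0.086,0.004,0.108,0,0,0],[0.0928,0.004,0.1169,-0.4,-0.2,0.3],[0.0928,0.004,0.1169,-0.4,-0.2,0.3],[0.0928,0.004,0.1169,-0.4,-0.2,0.3]],
  ],
)

```text
time: 18.8
tool_pos: [606.8, 249.9, 29.4]
tcp_rot: [179.6, 40.0, 96.1]
ft_force: [-0.4, 0.8, -1.9]
finger_gap: 55.0
```

```bash
python3 -c "
from lib import *
t=snap('scene');crop(t,260,90,440,240,4,'c9.png')"
```

```text
(no output)
```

View pics/c9.png

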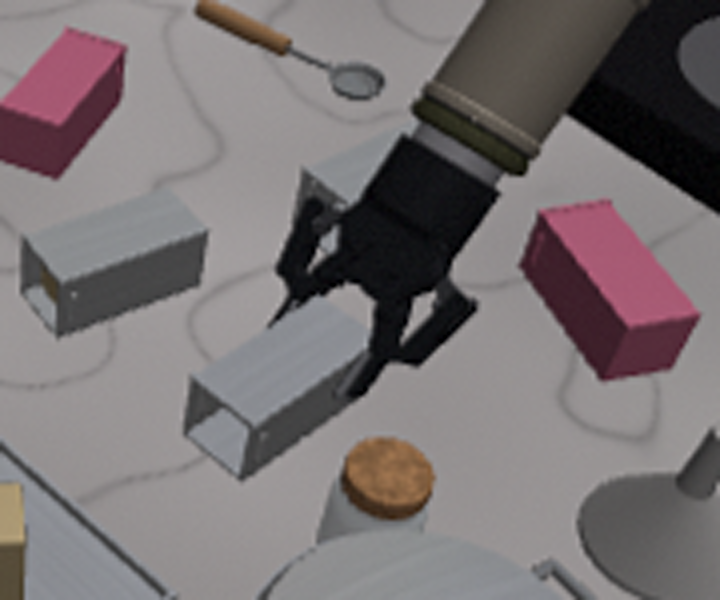

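The mould is not yet touching the counter, since only its own weight is felt. I'll lower 4 mm more and release.

Request:
move_arm(
  rows=[
    [[0.0026,0,0.0031,0,0,0],[0.0026,0,0.0031,0,0,0],[0.0026,0,0.0031,0,0,0]],
  ],
)

```text
time: 19.15
tool_pos: [607.1, 250.1, 25.5]
tcp_rot: [179.6, 40.0, 96.1]
ft_force: [0.8, 2.1, 3.0]
finger_gap: 55.3
```

Request:
move_arm(
  rows=[
    [[0,0,0,0,0,0],[0,0,0,0,0,0],[0,0,0,0,0,0],[0,0,0,0,0,0],[0,0,0,0,0,0],[0,0,0,0,0,0]],
  ],
  grip=1,
)

```text
time: 19.75
tool_pos: [606.3, 249.5, 24.2]
tcp_rot: [179.8, 40.0, 96.1]
ft_force: [0.7, -0.8, 0.2]
finger_gap: 85.2
```

Request:
move_arm(
  rows=[
    [[0,0,-0.03,0,0,0],[0,0,-0.07,0,0,0],[-0.02,0,-0.11,0,0,0],[-0.05,0,-0.14,0,0,0],[-0.05,0,-0.14,0,0,0]],
  ],
)

```text
time: 20.25
tool_pos: [603.2, 303.2, 172.4]
tcp_rot: [178.9, 39.7, 95.6]
ft_force: [1.0, -1.0, 1.5]
finger_gap: 85.2
```

```bash
python3 - <<'E'
from lib import *
s=snap("wrist","w6.png");t=snap("top","t6.png");c=snap("scene")
crop(c,250,90,390,220,5,"c10.png")
import meas; meas.rects(t,(60,130,250,245))
E
python3 lay.py 444.5 203 -95.6 40 40 90
```

```text
mould [444.8 200.6] size 132.6 60.0 axis deg 84.4 px [209. 220.]
mould [489.3 401.6] size 95.4 61.0 axis deg 89.5 px [150. 206.]
mould [611.5 221.2] size 131.8 61.3 axis deg 96.3 px [203. 170.]
target [447.8 237.1 111.1] [180.   40.   84.4]
row [-0.0028, -0.1577, 0.0685] [7.68, 0.11, 9.07] t 20.5 j [38.9, 41.6, 58.6, -33.7, 101.8, 32.1] pos [599.4 300.3 161.8]
```

View pics/c10.png

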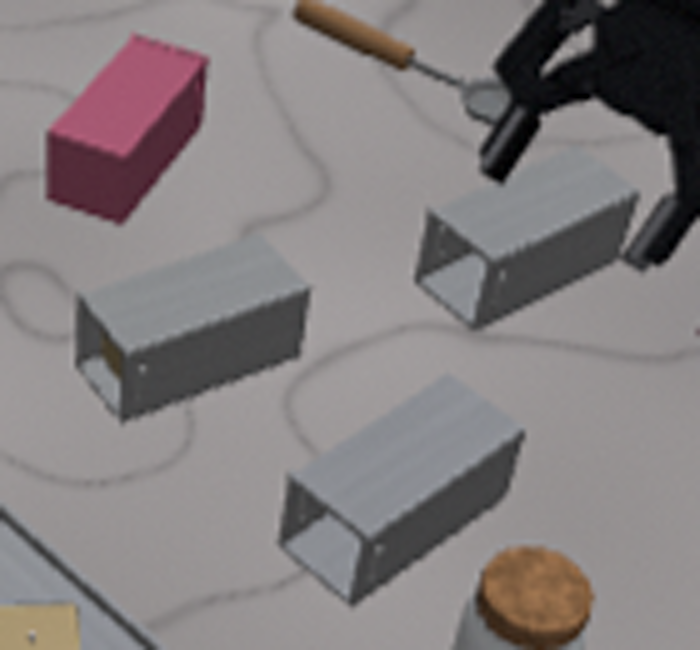

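View pics/t6.png

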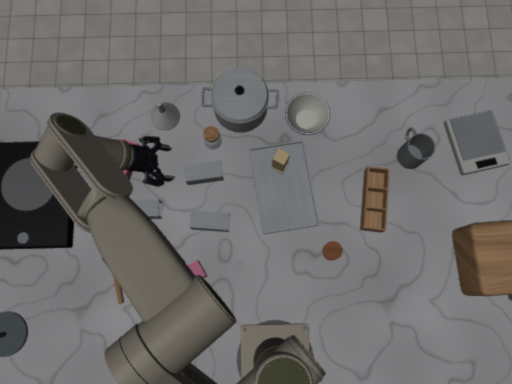

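Mould B is down and empty, and mould C's interior looks the same, so C is empty. Now mould A, which hasn't moved.

Request:
move_arm(
  rows=[
    [[0,-0.04,0,2,0,2],[0,-0.08,0.01,4,0,4],[0,-0.12,0.03,6,0,6],[-0.003,-0.158,0.05,7.7,0,9],[-0.003,-0.158,0.0685,7.7,0,9],[-0.003,-0.158,0.0685,7.7,0,9],[-0.003,-0.158,0.0685,7.7,0,9]],
  ],
)

```text
time: 21.2
tool_pos: [448.2, 237.2, 112.1]
tcp_rot: [180.0, 40.1, 84.4]
ft_force: [0.9, -0.1, -0.0]
finger_gap: 85.4
```

```bash
python3 lay.py 444.5 203 -95.6 40 40 0;  python3 - <<'E'
from lib import *
s=snap("wrist","w7.png")
# predicted corners of mould A top face
al=np.radians(-95.6);d=np.array([np.cos(al),np.sin(al)]);n=np.array([-d[1],d[0]])
for a,b in [(-62.5,-28),(-62.5,28),(62.5,28),(62.5,-28)]:
    print(projw(s,[*(np.array([444.5,203])+a*d+b*n),56]).round(1))
E
```

```text
target [447.8 237.1  21.1] [180.   40.   84.4]
row [0.0584, -0.0004, 0.0698] [0.03, 0.08, 0.02] t 21.2 j [40.3, 27.2, 84.5, -27.0, 98.5, 49.1] pos [448.2 237.2 112.1]
[208.8 129.5]
[313.4 129.6]
[292.6 231.9]
[229.1 231.9]
```

View pics/w7.png

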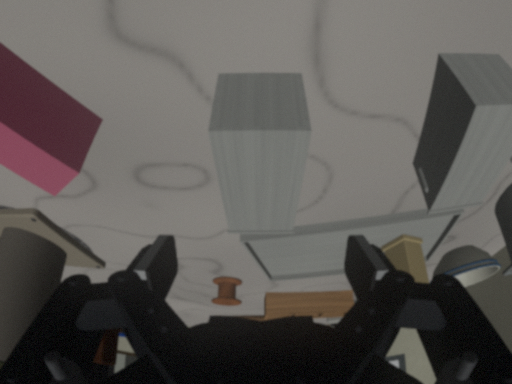

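Request:
move_arm(
  rows=[
    [[0.015,0,0.018,0,0,0],[0.03,0,0.036,0,0,0],[0.045,0,0.054,0,0,0],[0.0584,0,0.0698,0,0,0],[0.0584,0,0.0698,0,0,0],[0.0584,0,0.0698,0,0,0]],
  ],
)

```text
time: 21.85
tool_pos: [449.1, 238.0, 22.2]
tcp_rot: [179.9, 40.0, 84.4]
ft_force: [0.1, -0.3, 0.0]
finger_gap: 85.7
```

Request:
move_arm(
  rows=[
    [[0,0,0,0,0,0],[0,0,0,0,0,0],[0,0,0,0,0,0],[0,0,0,0,0,0],[0,0,0,0,0,0],[0,0,0,0,0,0],[0,0,0,0,0,0],[0,0,0,0,0,0]],
  ],
  grip=0,
  newtons=110,
)

```text
time: 22.65
tool_pos: [449.6, 238.6, 23.3]
tcp_rot: [179.7, 39.9, 84.3]
ft_force: [0.5, 3.7, 6.1]
finger_gap: 55.1
```

Request:
move_arm(
  rows=[
    [[-0.02,0,-0.023,0,0,0],[-0.045,0,-0.052,0,0,0],[-0.07,0,-0.08,0,0,0],[-0.095,0,-0.111,0,0,0],[-0.095,0,-0.111,0,0,0],[-0.095,0,-0.111,0,0,0]],
  ],
)

```text
time: 23.25
tool_pos: [448.7, 236.7, 168.6]
tcp_rot: [179.7, 39.8, 84.3]
ft_force: [-0.6, -0.2, -3.9]
finger_gap: 55.0
```

```bash
python3 up.py 505 -55 170 60 40; python3 up.py 505 -55 170 75 40
```

```text
row [-0.2195, 0.0842, 0.1817] [-2.19, 88.3, 27.03] t 23.25 j [40.2, 23.1, 83.2, -27.4, 102.8, 46.7]
pos [448.7 236.7 168.6] F [-0.6 -0.2 -3.9] gap 55.0
100mm down in tool [ 0.0641 -0.0003  0.0768] 10mm down [ 6.41e-03 -3.00e-05  7.68e-03]
row [-0.2195, 0.0842, 0.1817] [-0.71, 89.6, 10.47] t 23.25 j [40.2, 23.1, 83.2, -27.4, 102.8, 46.7]
pos [448.7 236.7 168.6] F [-0.6 -0.2 -3.9] gap 55.0
100mm down in tool [ 0.0641 -0.0003  0.0768] 10mm down [ 6.41e-03 -3.00e-05  7.68e-03]
```

Request:
move_arm(
  rows=[
    [[-0.013,0,-0.015,0,8,2],[-0.02,0.005,-0.012,0,17,5],[-0.04,0.015,0.0,-1,25,7],[-0.07,0.03,0.02,-1,33,10],[-0.1,0.04,0.05,-1,42,12],[-0.13,0.05,0.08,-1,50,15],[-0.16,0.06,0.11,-2,58,18],[-0.19,0.075,0.14,-2,66,21],[-0.2195,0.084,0.17,-2,74,24],[-0.2195,0.084,0.182,-2.2,82,26],[-0.2195,0.084,0.182,-2.2,88.3,27],[-0.2195,0.084,0.182,-2.2,88.3,27],[-0.2195,0.084,0.182,-2.2,88.3,27],[-0.2195,0.084,0.182,-2.2,88.3,27],[-0.2195,0.084,0.182,-2.2,88.3,27]],
  ],
)

```text
time: 24.75
tool_pos: [504.3, -55.3, 169.4]
tcp_rot: [-180.0, -49.6, 60.1]
ft_force: [0.4, -0.1, -2.1]
finger_gap: 55.1
```

```bash
python3 up.py 505 -55 170 60 40
python3 - <<'E'
from lib import *
t=snap("scene","s8.png")
E
```

```text
row [0.0009, 0.0005, 0.0001] [-0.08, 0.35, 0.06] t 24.75 j [-44.5, -1.6, 116.2, 47.8, 84.6, -27.9]
pos [504.3 -55.3 169.4] F [ 0.4 -0.1 -2.1] gap 55.1
100mm down in tool [-0.0762  0.      0.0647] 10mm down [-0.00762  0.       0.00647]
```

View pics/s8.png

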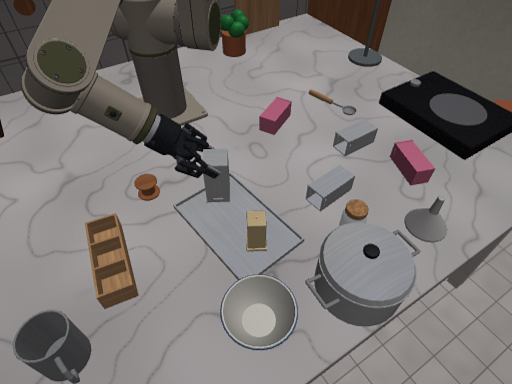

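Request:
move_arm(
  rows=[
    [[-0.0153,0,0.0129,0,0,0],[-0.0343,0,0.0291,0,0,0],[-0.055,0,0.0466,0,0,0],[-0.0343,0,0.0291,0,0,0],[-0.0343,0,0.0291,0,0,0]],
  ],
)

```text
time: 25.3
tool_pos: [506.0, -55.8, 127.4]
tcp_rot: [179.6, -49.7, 60.4]
ft_force: [0.5, -1.1, -0.9]
finger_gap: 54.8
```

```bash
python3 up.py 505 -55 125 60 40
python3 - <<'E'
from lib import *
t=snap("scene")
crop(t,100,100,340,300,3,"c11.png")
E
```

```text
row [-0.0017, -0.0013, 0.0017] [0.05, 0.27, 0.28] t 25.3 j [-44.5, 2.9, 117.0, 48.4, 81.0, -32.0]
pos [506.  -55.8 127.4] F [ 0.5 -1.1 -0.9] gap 54.8
100mm down in tool [-0.0763 -0.0004  0.0646] 10mm down [-7.63e-03 -4.00e-05  6.46e-03]
```

View pics/c11.png

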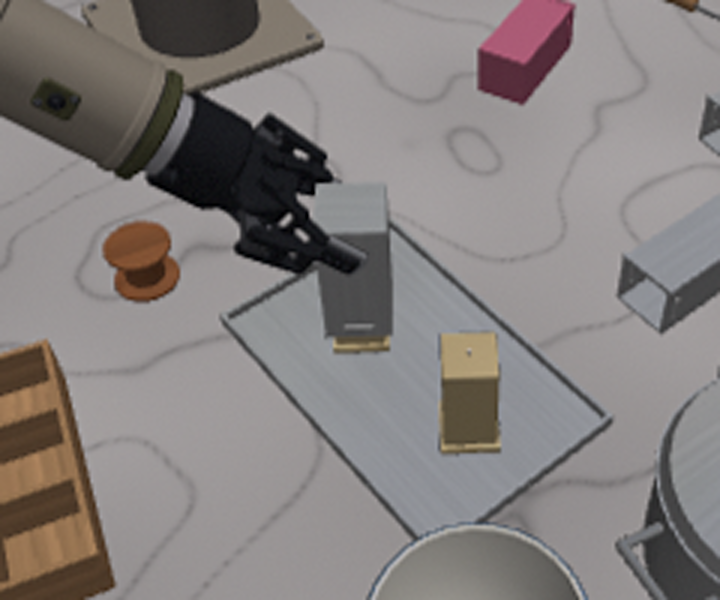

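The second candle is free too, its foot showing under the rim. Lifting off.

Request:
move_arm(
  rows=[
    [[0.0115,0,-0.0097,0,0,0],[0.023,0,-0.0193,0,0,0],[0.0344,0,-0.029,0,0,0],[0.046,0,-0.0386,0,0,0],[0.0574,0,-0.0483,0,0,0],[0.069,0,-0.058,0,0,0],[0.0803,0,-0.0676,0,0,0],[0.0918,0,-0.0773,0,0,0],[0.107,0,-0.09,0,0,0],[0.107,0,-0.09,0,0,0]],
  ],
)

```text
time: 26.35
tool_pos: [505.6, -56.4, 267.9]
tcp_rot: [179.6, -49.8, 60.3]
ft_force: [1.1, -0.2, -0.9]
finger_gap: 55.0
```

```bash
python3 lay.py 444.5 203 -95.6 40 36 155
python3 - <<'E'
from lib import *
t=snap("scene","s9.png")
crop(t,100,100,340,300,3,"c12.png")
E
```

```text
target [447.4 233.1 176.1] [180.   40.   84.4]
row [0.0737, -0.1954, 0.2279] [2.6, -88.24, -26.91] t 26.35 j [-44.6, -9.1, 112.1, 47.7, 92.3, -19.5] pos [505.6 -56.4 267.9]
```

View pics/c12.png

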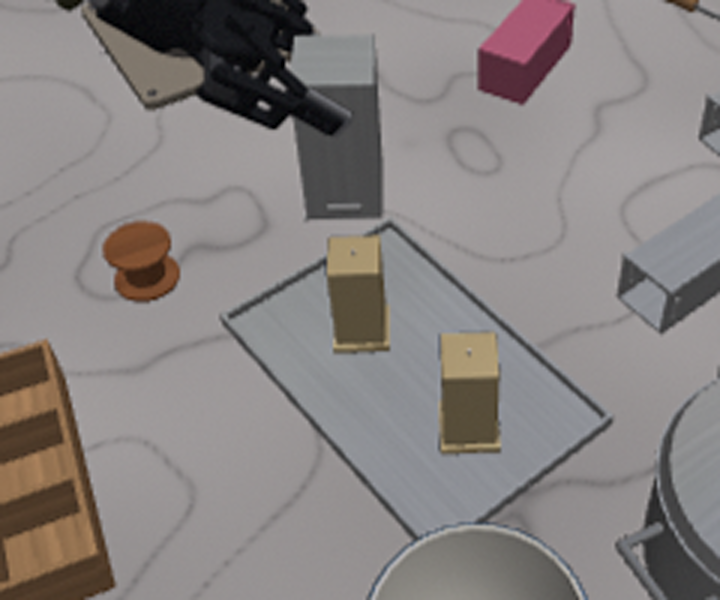

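Both candles stand on the tray. I'll lay mould A back on the counter.

Request:
move_arm(
  rows=[
    [[0.0,-0.03,0.04,0,0,0],[0.01,-0.06,0.08,0,-8,-2],[0.02,-0.09,0.11,0,-16,-5],[0.03,-0.12,0.14,1,-25,-7],[0.05,-0.14,0.17,1,-33,-10],[0.06,-0.16,0.2,1,-42,-13],[0.074,-0.195,0.22,2,-50,-15],[0.074,-0.195,0.228,2,-58,-18],[0.074,-0.195,0.228,2,-66,-21],[0.074,-0.195,0.228,2.5,-76,-24],[0.074,-0.195,0.228,2.6,-88.2,-27],[0.074,-0.195,0.228,2.6,-88.2,-27],[0.074,-0.195,0.228,2.6,-88.2,-27],[0.074,-0.195,0.228,2.6,-88.2,-27],[0.074,-0.195,0.228,2.6,-88.2,-27]],
  ],
)

```text
time: 27.9
tool_pos: [445.7, 234.3, 171.6]
tcp_rot: [-179.5, 39.8, 84.9]
ft_force: [0.0, 0.6, -1.3]
finger_gap: 55.0
```

```bash
python3 lay.py 444.5 203 -95.6 40 36 2.5
```

```text
target [447.4 233.1  23.6] [180.   40.   84.4]
row [0.094, 0.0029, 0.1143] [-0.23, -0.17, 0.35] t 27.9 j [40.1, 22.6, 83.5, -27.2, 103.2, 46.1] pos [445.7 234.3 171.6]
```

Request:
move_arm(
  rows=[
    [[0.02,0.001,0.025,0,0,0],[0.04,0.002,0.05,0,0,0],[0.06,0.003,0.075,0,0,0],[0.075,0.003,0.092,0,0,0],[0.086,0.003,0.105,0,0,0],[0.093,0.003,0.113,0,0,0.3],[0.094,0.003,0.1143,0,0,0.3],[0.094,0.003,0.1143,0,0,0.3]],
  ],
)

```text
time: 28.7
tool_pos: [449.2, 233.1, 26.7]
tcp_rot: [180.0, 39.8, 84.2]
ft_force: [-0.3, 0.2, -1.7]
finger_gap: 54.7
```

Request:
move_arm(
  rows=[
    [[0.0013,0,0.0016,0,0,0],[0.0013,0,0.0016,0,0,0]],
  ],
)

```text
time: 28.9
tool_pos: [449.2, 233.3, 24.4]
tcp_rot: [180.0, 39.8, 84.2]
ft_force: [-0.6, 0.3, -1.5]
finger_gap: 54.9
```

Request:
move_arm(
  rows=[
    [[0.0006,0,0.0008,0,0,0],[0.0012,0,0.0015,0,0,0],[0.0012,0,0.0015,0,0,0]],
  ],
)

```text
time: 29.2
tool_pos: [449.1, 233.3, 23.7]
tcp_rot: [180.0, 39.8, 84.2]
ft_force: [-2.9, 0.3, 10.1]
finger_gap: 54.7
```

Request:
move_arm(
  rows=[
    [[0,0,0,0,0,0],[0,0,0,0,0,0],[0,0,0,0,0,0],[0,0,0,0,0,0],[0,0,0,0,0,0],[0,0,0,0,0,0]],
  ],
  grip=1,
)

```text
time: 29.8
tool_pos: [448.6, 232.7, 21.7]
tcp_rot: [-179.9, 39.8, 84.3]
ft_force: [0.0, -0.4, 0.3]
finger_gap: 85.9
```

Request:
move_arm(
  rows=[
    [[0,0,-0.03,0,0,0],[0,0,-0.07,0,0,0],[-0.02,0,-0.11,0,0,0],[-0.06,0,-0.16,0,0,0],[-0.1,0,-0.19,0,0,0],[-0.1,0,-0.19,0,0,0]],
  ],
)

```text
time: 30.4
tool_pos: [455.1, 278.6, 238.2]
tcp_rot: [179.6, 39.5, 84.0]
ft_force: [0.6, -0.1, -0.3]
finger_gap: 85.2
```

```bash
python3 - <<'E'
from lib import *
s=snap("scene","s10.png");t=snap("top","t10.png")
crop(t,230,130,410,270,4,"c13.png")
import meas; meas.rects(t,(60,130,250,245))
E
python3 go.py 640 -36 230 180 0 150
```

```text
mould [446.3 200.7] size 134.0 59.5 axis deg 84.2 px [209. 219.]
mould [611.4 221.1] size 132.1 60.6 axis deg 96.7 px [203. 170.]
row [-0.2248, 0.2174, 0.1879] [-22.91, 35.26, -62.92] |d| 0.365 t 30.6 j [42.4, 24.9, 74.2, -27.1, 110.6, 45.3]
```

View pics/s10.png

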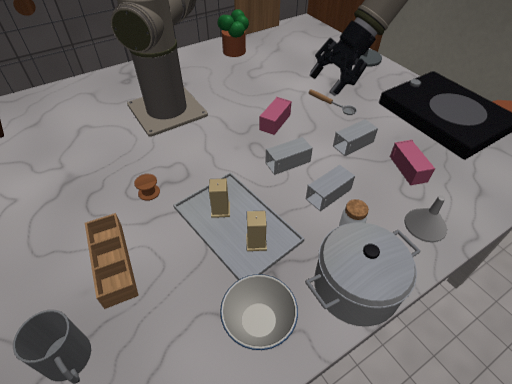

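View pics/c13.png

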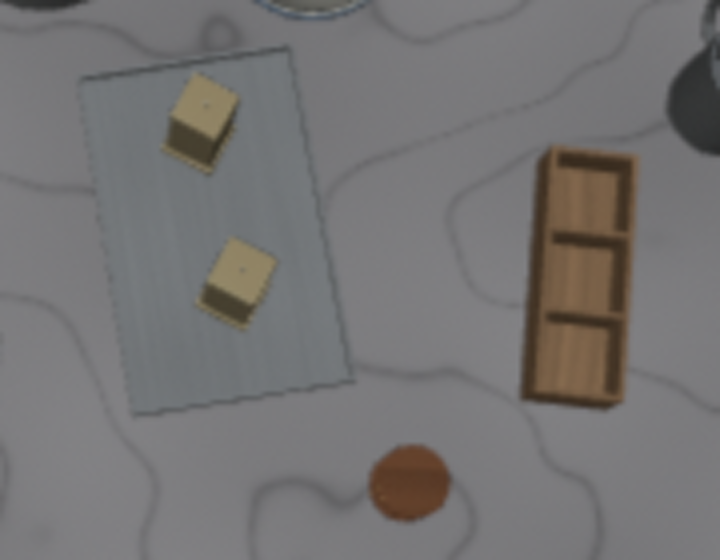

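Run:
```python
from lib import *
ss=[snap("top") for _ in range(6)]
t=ss[0]; t["color"]=np.mean([s["color"] for s in ss],0).astype(np.uint8)
cc=[snap("scene") for _ in range(4)];c=cc[0];c["color"]=np.mean([s["color"] for s in cc],0).astype(np.uint8)
t2=dict(t);t2["color"]=np.clip(t["color"]*1.6,0,255).astype(np.uint8)
crop(t2,350,155,400,240,9,"c14.png"); 
c2=dict(c);c2["color"]=np.clip(c["color"]*1.5,0,255).astype(np.uint8)
crop(c2,75,205,145,310,7,"c15.png")
h=cv2.cvtColor(t["color"],cv2.COLOR_RGB2HSV)
b=t["color"].astype(int)
m=((b[:,:,0]-b[:,:,2]>25)&(b[:,:,0]>120)).astype(np.uint8)
m[:,:250]=0;m[:,330:]=0;m[:130]=0;m[230:]=0
cs,_=cv2.findContours(m,cv2.RETR_EXTERNAL,cv2.CHAIN_APPROX_NONE)
for k in cs:
    if cv2.contourArea(k)<30: continue
    P=np.array([onz(t,u,v,104)[:2] for u,v in k[:,0]],np.float32)
    print(k[:,0].mean(0),cv2.minAreaRect(P))
for x,y in [(207,106),(242,270)]: print(onz(t,230+x/4-.4,130+y/4-.4,104))
```

```text
[289.95238095 197.38095238] ((501.65606689453125, -60.051300048828125), (40.90555191040039, 39.26295852661133), 61.27867126464844)
[280.57894737 155.89473684] ((639.0739135742188, -35.55895233154297), (39.488311767578125, 39.04732131958008), 61.02510070800781)
[638.22351079 -37.42488968 104.        ]
[502.25357241 -60.11778092 104.        ]
```

View pics/c14.png

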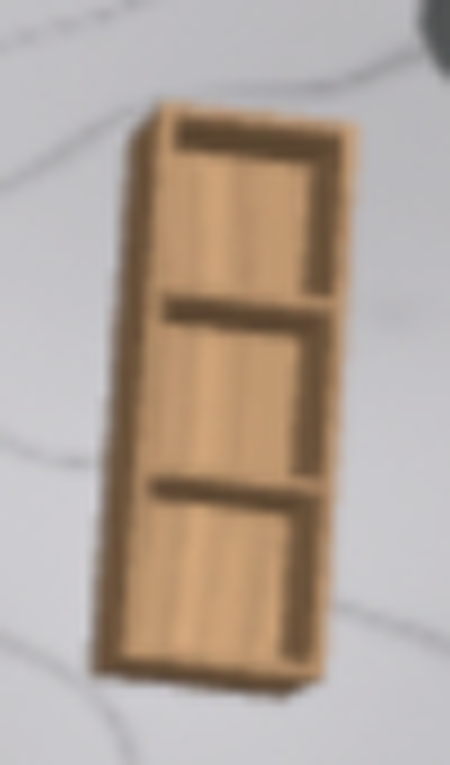

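View pics/c15.png

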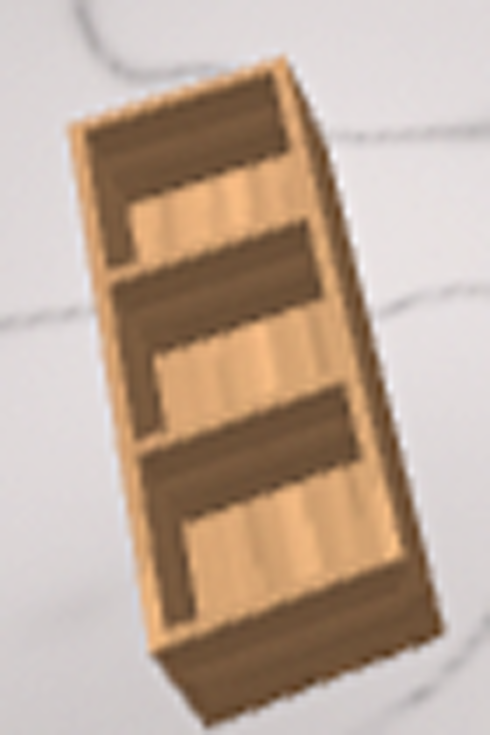

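```bash
python3 - <<'E'
from lib import *
t=snap("top");s=snap("scene")
for nm,im,f,o,pts in [("top",t,9,(350,155),[(163,103),(357,123),(322,682),(120,660)]),("scene",s,7,(75,205),[(155,650),(72,127),(283,58),(405,555)])]:
    P=np.array([onz(im,o[0]+(x+.5)/f-.5,o[1]+(y+.5)/f-.5,53)[:2] for x,y in pts])
    print(nm,P.round(1).tolist(),"c",P.mean(0).round(1),[np.linalg.norm(P[i]-P[(i+1)%4]).round(1) for i in range(4)])
    if nm=="top": e=P[0]+P[1]-P[2]-P[3]
    else: e=P[0]+P[3]-P[1]-P[2]
    print(np.degrees(np.arctan2(e[1],e[0])))
E
python3 go.py 638.7 -36 240 180 0 151
```

```text
top [[612.5, -327.8], [603.1, -399.1], [395.5, -368.6], [405.2, -296.5]] c [ 504.1 -348. ] [np.float64(71.9), np.float64(209.9), np.float64(72.8), np.float64(209.7)]
-8.459049630852979
scene [[602.8, -397.6], [398.0, -368.4], [407.0, -298.3], [612.8, -326.4]] c [ 505.1 -347.7] [np.float64(206.8), np.float64(70.6), np.float64(207.7), np.float64(71.9)]
-7.950140636215631
row [-0.2308, 0.2158, 0.1814] [-23.21, 35.13, -63.89] |d| 0.364 t 31.2 j [42.4, 24.9, 74.1, -27.1, 110.6, 45.3]
```

Crate centre is (504.5,-348) with yaw -8.2°; the two views agree within 1 mm and the sizes match. The candle tops are at (638.7,-36) and (502,-60). Picking the far candle first.

Request:
move_arm(
  rows=[
    [[-0.03,0.03,0.02,-3,4,-7],[-0.06,0.06,0.05,-5,8,-14],[-0.09,0.09,0.07,-8,12,-21],[-0.12,0.12,0.1,-11,16,-29],[-0.16,0.15,0.12,-14,20,-37],[-0.19,0.18,0.15,-17,25,-45],[-0.231,0.216,0.181,-20,30,-55],[-0.231,0.216,0.181,-23.2,35.1,-63.9],[-0.231,0.216,0.181,-23.2,35.1,-63.9],[-0.231,0.216,0.181,-23.2,35.1,-63.9],[-0.231,0.216,0.181,-23.2,35.1,-63.9],[-0.231,0.216,0.181,-23.2,35.1,-63.9],[-0.231,0.216,0.181,-23.2,35.1,-63.9]],
  ],
)

```text
time: 32.5
tool_pos: [638.7, -35.1, 240.5]
tcp_rot: [-179.9, 0.1, 151.0]
ft_force: [-0.5, 0.4, 0.4]
finger_gap: 85.2
```

```bash
python3 go.py 638.7 -36 76 180 0 151
python3 - <<'E'
from lib import *
s=snap("wrist","w8.png")
p=np.radians(61)
for a in (0,90,180,270):
  q=p+np.radians(45+a);print(projw(s,[638.7+30.4*np.cos(q),-36+30.4*np.sin(q),104]).round(1))
E
```

```text
row [-0.0003, -0.0007, 0.1645] [-0.06, 0.06, -0.03] |d| 0.165 t 32.5 j [-7.7, 13.5, 78.3, -0.1, 88.1, -68.7]
[284.3 159.3]
[237.8 159.3]
[238.7 203.5]
[283.4 203.5]
```

View pics/w8.png

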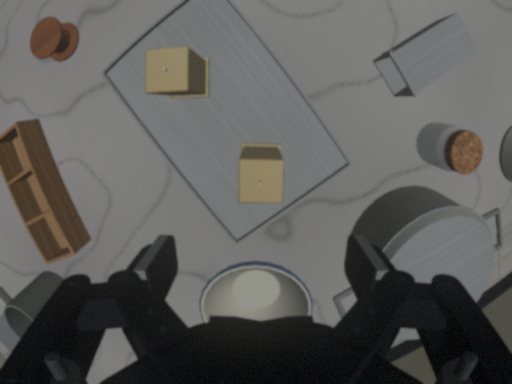

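Run:
```python
from lib import *
t=snap("top")
for n,(u,v,z) in dict(potc=(240,92,110),potbottomedge=(245,127,0),handle=(275,99,80),potright=(268,97,90),bowlc=(307,113,50),bowlnear=(307,133,50),bowlL=(285,112,60)).items(): print(n,onz(t,u,v,z).round())
```

```text
potc [861.  92. 110.]
potbottomedge [780.  79.   0.]
handle [847. -25.  80.]
potright [850.  -1.  90.]
bowlc [ 806. -135.   50.]
bowlnear [ 734. -132.   50.]
bowlL [808. -59.  60.]
```

Both pot and bowl are well clear (x > 730). Descending onto the candle.

Request:
move_arm(
  rows=[
    [[0,-0.0005,0.04,0,0,0],[0,-0.0005,0.08,0,0,0],[0,-0.0005,0.115,0,0,0],[0,-0.0005,0.14,0,0,0],[0,-0.0005,0.158,0,0,0],[0,-0.0005,0.1645,0,0,0],[0,-0.0005,0.1645,0,0,0]],
  ],
)

```text
time: 33.3
tool_pos: [637.9, -35.7, 75.2]
tcp_rot: [-179.9, -0.1, 151.1]
ft_force: [1.0, 0.4, 0.2]
finger_gap: 85.5
```

Request:
move_arm(
  rows=[
    [[0,0,0,0,0,0],[0,0,0,0,0,0],[0,0,0,0,0,0],[0,0,0,0,0,0],[0,0,0,0,0,0],[0,0,0,0,0,0],[0,0,0,0,0,0],[0,0,0,0,0,0],[0,0,0,0,0,0]],
  ],
  grip=0,
  newtons=50,
)

```text
time: 34.2
tool_pos: [639.9, -36.5, 77.8]
tcp_rot: [179.9, 0.2, 151.0]
ft_force: [0.1, 0.7, 5.8]
finger_gap: 42.8
```

Request:
move_arm(
  rows=[
    [[0,0,-0.03,0,0,0],[0,0,-0.07,0,0,0],[0,0,-0.11,0,0,0],[0,0,-0.14,0,0,0],[0,0,-0.14,0,0,0],[0,0,-0.14,0,0,0]],
  ],
)

```text
time: 34.8
tool_pos: [639.0, -36.6, 216.6]
tcp_rot: [180.0, 0.1, 151.0]
ft_force: [-0.8, -0.3, -1.7]
finger_gap: 42.6
```

```bash
python3 go.py 571.8 -357.7 216 180 0 171.8; python3 -c "
from lib import *
s=snap('scene');crop(s,60,80,340,300,2.8,'c16.png');snap('wrist','w9.png')"
```

```text
row [-0.0969, -0.3135, 0.0007] [-0.01, 0.1, -20.8] |d| 0.328 t 34.8 j [-7.8, 14.1, 80.1, -0.0, 85.6, -68.9]
```

View pics/c16.png

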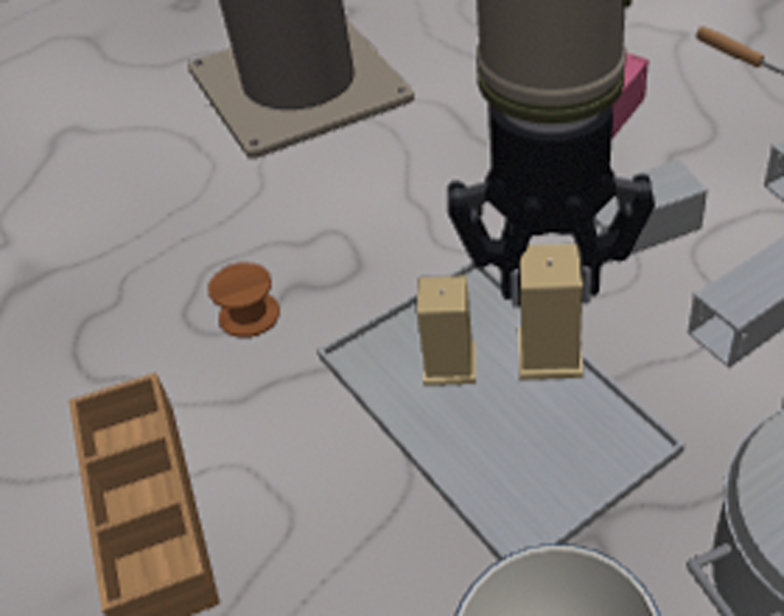

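Request:
move_arm(
  rows=[
    [[-0.012,-0.04,0,0,0,-3],[-0.024,-0.08,0,0,0,-6],[-0.036,-0.12,0,0,0,-9],[-0.048,-0.16,0,0,0,-12],[-0.06,-0.2,0,0,0,-15],[-0.073,-0.24,0,0,0,-18],[-0.087,-0.28,0,0,0,-20],[-0.097,-0.3135,0,0,0,-20.8],[-0.097,-0.3135,0,0,0,-20.8],[-0.097,-0.3135,0,0,0,-20.8],[-0.097,-0.3135,0,0,0,-20.8]],
  ],
)

```text
time: 36.0
tool_pos: [571.3, -356.3, 214.5]
tcp_rot: [179.9, -0.1, 171.8]
ft_force: [0.6, -0.1, -0.5]
finger_gap: 42.3
```

```bash
python3 go.py 571.8 -357.7 83 180 0 171.8; python3 -c "
from lib import *
s=snap('scene');crop(s,50,80,250,320,2.5,'c17.png');snap('wrist','w9.png')"
```

```text
row [-0.0009, -0.0015, 0.1315] [0.07, -0.11, 0.03] |d| 0.132 t 36.0 j [-36.3, 19.5, 73.9, 0.0, 86.7, -118.2]
```

View pics/c17.png

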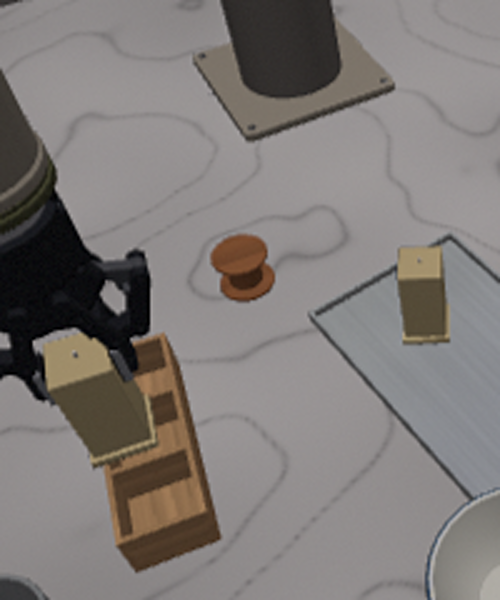

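View pics/w9.png

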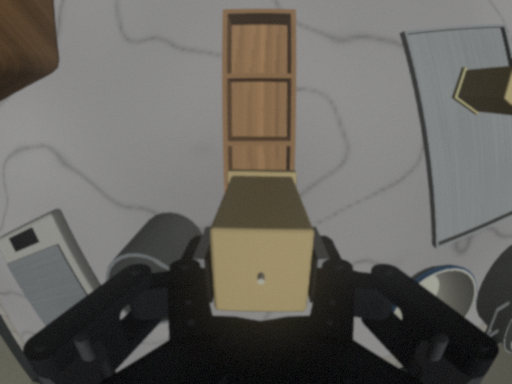

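Request:
move_arm(
  rows=[
    [[-0.001,-0.0015,0.03,0,0,0],[-0.001,-0.0015,0.06,0,0,0],[-0.001,-0.0015,0.085,0,0,0],[-0.001,-0.0015,0.105,0,0,0],[-0.001,-0.0015,0.12,0,0,0],[-0.001,-0.0015,0.128,0,0,0],[-0.001,-0.0015,0.128,0,0,0],[-0.001,-0.0015,0.128,0,0,0]],
  ],
)

```text
time: 36.9
tool_pos: [573.0, -359.5, 89.3]
tcp_rot: [-179.9, 0.1, 171.8]
ft_force: [-0.5, -0.4, -0.3]
finger_gap: 42.6
```

Request:
move_arm(
  rows=[
    [[0,0,0.002,0,0,0],[0,0,0.002,0,0,0]],
  ],
)

```text
time: 37.1
tool_pos: [572.9, -359.8, 87.2]
tcp_rot: [-179.9, 0.1, 171.8]
ft_force: [-0.2, 0.4, -0.9]
finger_gap: 42.1
```

Request:
move_arm(
  rows=[
    [[0,0,0.002,0,0,0],[0,0,0.004,0,0,0],[0,0,0.004,0,0,0]],
  ],
)

```text
time: 37.4
tool_pos: [572.2, -359.3, 81.9]
tcp_rot: [-180.0, -0.0, 171.8]
ft_force: [-0.3, 0.8, -1.1]
finger_gap: 42.3
```

Request:
move_arm(
  rows=[
    [[0,0,0.001,0,0,0],[0,0,0.002,0,0,0],[0,0,0.002,0,0,0]],
  ],
)

```text
time: 37.7
tool_pos: [572.8, -359.5, 81.7]
tcp_rot: [-180.0, 0.1, 171.8]
ft_force: [-2.7, 3.1, 7.4]
finger_gap: 42.7
```

```bash
python3 -c "
from lib import *
s=snap('scene');crop(s,50,150,250,350,3.5,'c18.png');print(sensors.sense()['ft_force'])"
```

```text
[-3.81638638  3.62860866  8.4070315 ]
```

View pics/c18.png

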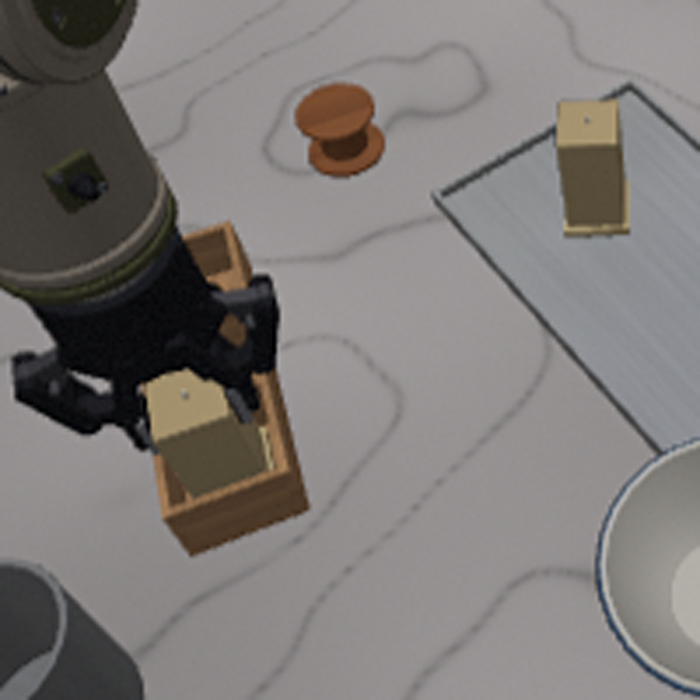

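Down on the cell floor, with contact force felt. Releasing and rising.

Request:
move_arm(
  rows=[
    [[0,0,0,0,0,0],[0,0,0,0,0,0],[0,0,0,0,0,0],[0,0,0,0,0,0],[0,0,0,0,0,0],[0,0,0,0,0,0],[0,0,0,0,0,0]],
  ],
  grip=1,
)

```text
time: 38.45
tool_pos: [572.3, -359.4, 80.1]
tcp_rot: [-180.0, 0.0, 171.8]
ft_force: [-0.3, -0.4, -0.3]
finger_gap: 85.6
```

Request:
move_arm(
  rows=[
    [[0,0,-0.03,0,0,0],[0,0,-0.07,0,0,0],[0,0,-0.11,0,0,0],[0,0,-0.15,0,0,0],[0,0,-0.15,0,0,0]],
  ],
)

```text
time: 38.95
tool_pos: [575.2, -361.3, 239.1]
tcp_rot: [-179.6, 0.6, 171.8]
ft_force: [0.4, -0.4, 1.2]
finger_gap: 85.2
```

```bash
python3 go.py 502 -60 230 180 0 151;  python3 -c "
from lib import *
s=snap('scene');crop(s,50,150,250,350,3.5,'c19.png');snap('top','t11.png')"
```

```text
row [0.1154, 0.2879, 0.006] [-0.24, 0.7, 20.81] |d| 0.31 t 38.95 j [-36.5, 19.1, 71.9, -0.0, 88.3, -118.3]
```

View pics/c19.png

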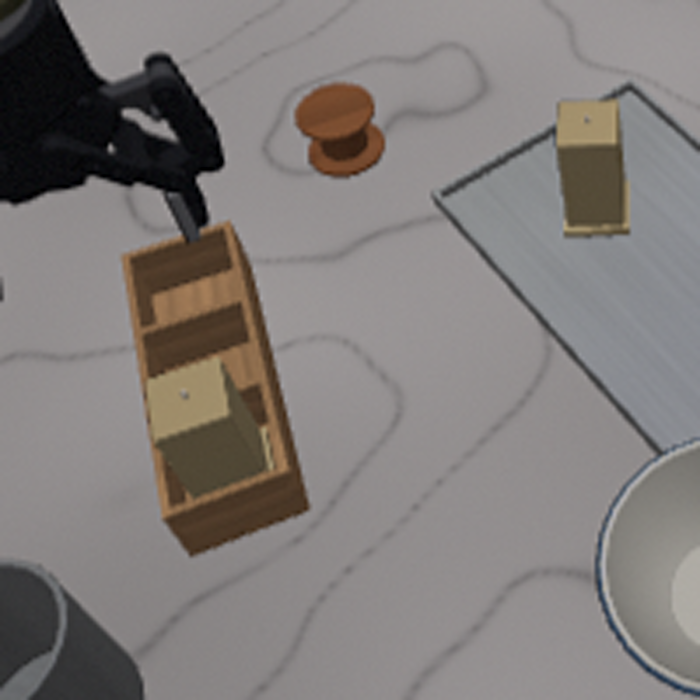

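The first candle stands in the far cell. Going for the second.

Request:
move_arm(
  rows=[
    [[0.016,0.04,0,0,0,3],[0.032,0.08,0,0,0,6],[0.048,0.12,0,0,0,9],[0.064,0.16,0,0,0,12],[0.08,0.2,0.002,0,0.3,15],[0.097,0.24,0.004,0,0.5,18],[0.115,0.288,0.006,-0.2,0.7,20.8],[0.115,0.288,0.006,-0.2,0.7,20.8],[0.115,0.288,0.006,-0.2,0.7,20.8],[0.115,0.288,0.006,-0.2,0.7,20.8]],
  ],
)

```text
time: 40.05
tool_pos: [499.2, -58.3, 223.0]
tcp_rot: [180.0, -0.8, 151.0]
ft_force: [0.3, 0.3, -0.2]
finger_gap: 85.3
```

```bash
python3 go.py 502 -60 76 180 0 151
python3 - <<'E'
from lib import *
s=snap("wrist","w10.png")
p=np.radians(61)
for a in (0,90,180,270):
  q=p+np.radians(45+a);print(projw(s,[502+30.4*np.cos(q),-60+30.4*np.sin(q),104]).round(1))
E
```

```text
row [-0.0052, -0.0001, 0.1469] [0.0, -0.78, 0.02] |d| 0.147 t 40.05 j [-12.7, -6.6, 101.1, 0.2, 86.2, -73.7]
[286.4 168.1]
[237. 168.]
[238.  214.6]
[285.3 214.6]
```

View pics/w10.png

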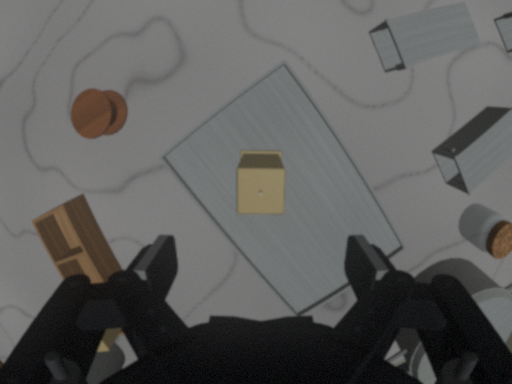

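Request:
move_arm(
  rows=[
    [[-0.003,0,0.035,0,-0.8,0],[-0.003,0,0.07,0,-0.8,0],[-0.0035,0,0.1,0,-0.8,0],[-0.004,0,0.125,0,-0.8,0],[-0.0045,0,0.14,0,-0.8,0],[-0.0045,0,0.1465,0,-0.8,0],[-0.0045,0,0.1465,0,-0.8,0]],
  ],
)

```text
time: 40.8
tool_pos: [501.7, -59.5, 77.0]
tcp_rot: [180.0, 0.0, 151.0]
ft_force: [-0.3, 0.2, 0.2]
finger_gap: 85.4
```

Request:
move_arm(
  rows=[
    [[0,0,0,0,0,0],[0,0,0,0,0,0],[0,0,0,0,0,0],[0,0,0,0,0,0],[0,0,0,0,0,0],[0,0,0,0,0,0],[0,0,0,0,0,0],[0,0,0,0,0,0],[0,0,0,0,0,0]],
  ],
  grip=0,
  newtons=50,
)

```text
time: 41.7
tool_pos: [502.9, -59.3, 78.8]
tcp_rot: [179.9, 0.2, 151.0]
ft_force: [-0.8, -1.0, 7.3]
finger_gap: 42.7
```

Request:
move_arm(
  rows=[
    [[0,0,-0.03,0,0,0],[0,0,-0.07,0,0,0],[0,0,-0.11,0,0,0],[0,0,-0.14,0,0,0],[0,0,-0.14,0,0,0],[0,0,-0.14,0,0,0]],
  ],
)

```text
time: 42.3
tool_pos: [502.1, -59.0, 218.0]
tcp_rot: [179.9, 0.2, 151.0]
ft_force: [-1.2, 0.0, -3.2]
finger_gap: 41.9
```

```bash
python3 go.py 437.2 -338.3 215 180 0 171.8
```

```text
row [-0.0786, -0.2757, 0.0029] [0.05, 0.2, -20.78] |d| 0.287 t 42.3 j [-12.5, -6.9, 101.9, 0.0, 84.8, -73.6]
```

Request:
move_arm(
  rows=[
    [[-0.011,-0.04,0,0,0,-3],[-0.022,-0.08,0,0,0,-6],[-0.033,-0.12,0,0,0,-9],[-0.044,-0.16,0,0,0,-12],[-0.055,-0.2,0,0,0,-15],[-0.067,-0.24,0,0,0,-18],[-0.0786,-0.2757,0,0,0,-20.8],[-0.0786,-0.2757,0,0,0,-20.8],[-0.0786,-0.2757,0,0,0,-20.8],[-0.0786,-0.2757,0,0,0,-20.8]],
  ],
)

```text
time: 43.3
tool_pos: [436.5, -337.0, 215.7]
tcp_rot: [179.9, -0.0, 171.8]
ft_force: [0.4, -0.3, -1.6]
finger_gap: 42.5
```

```bash
python3 go.py 437.2 -338.3 86 180 0 171.8; python3 -c "
from lib import *
s=snap('wrist','w11.png')"
```

```text
row [-0.001, -0.0014, 0.1297] [0.13, -0.01, 0.01] |d| 0.13 t 43.3 j [-43.1, 0.7, 94.8, 0.1, 84.6, -124.9]
```

View pics/w11.png

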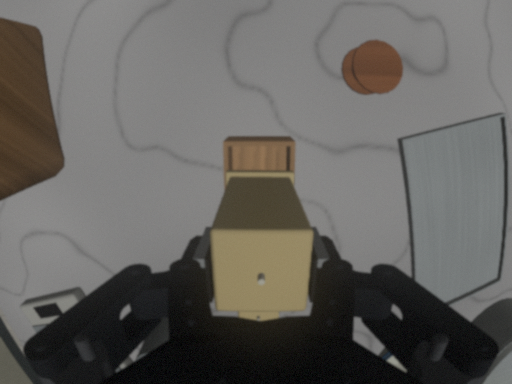

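Request:
move_arm(
  rows=[
    [[-0.001,-0.0014,0.03,0,0,0],[-0.001,-0.0014,0.06,0,0,0],[-0.001,-0.0014,0.085,0,0,0],[-0.001,-0.0014,0.105,0,0,0],[-0.001,-0.0014,0.12,0,0,0],[-0.001,-0.0014,0.129,0,0,0],[-0.001,-0.0014,0.129,0,0,0],[-0.001,-0.0014,0.129,0,0,0]],
  ],
)

```text
time: 44.15
tool_pos: [438.4, -340.0, 89.2]
tcp_rot: [-180.0, 0.2, 171.8]
ft_force: [0.4, -0.5, -1.5]
finger_gap: 42.3
```

Request:
move_arm(
  rows=[
    [[0,0,0.002,0,0,0],[0,0,0.004,0,0,0],[0,0,0.004,0,0,0]],
  ],
)

```text
time: 44.45
tool_pos: [437.9, -340.0, 84.6]
tcp_rot: [180.0, 0.1, 171.8]
ft_force: [-0.9, -0.1, -2.4]
finger_gap: 42.2
```

Request:
move_arm(
  rows=[
    [[0,0,0.001,0,0,0],[0,0,0.002,0,0,0],[0,0,0.003,0,0,0],[0,0,0.003,0,0,0]],
  ],
)

```text
time: 44.85
tool_pos: [438.2, -340.2, 82.9]
tcp_rot: [-180.0, 0.2, 171.8]
ft_force: [-4.2, 2.4, 10.6]
finger_gap: 42.3
```

Contact felt. Release, rise and check.

Request:
move_arm(
  rows=[
    [[0,0,0,0,0,0],[0,0,0,0,0,0],[0,0,0,0,0,0],[0,0,0,0,0,0],[0,0,0,0,0,0],[0,0,0,0,0,0],[0,0,0,0,0,0]],
  ],
  grip=1,
)

```text
time: 45.55
tool_pos: [437.9, -339.8, 81.3]
tcp_rot: [180.0, 0.1, 171.8]
ft_force: [-0.3, -0.8, 0.7]
finger_gap: 85.2
```

Request:
move_arm(
  rows=[
    [[0,0,-0.03,0,0,0],[0,0,-0.07,0,0,0],[0,0,-0.11,0,0,0],[0,0,-0.15,0,0,0],[0,0,-0.2,0,0,0],[0,0.03,-0.2,0,0,0],[0,0.07,-0.2,0,0,0],[0,0.11,-0.2,0,0,0],[0,0.15,-0.2,0,0,0],[0,0.2,-0.2,0,0,0],[0,0.2,-0.2,0,0,0]],
  ],
)

```text
time: 46.65
tool_pos: [466.7, -136.8, 281.7]
tcp_rot: [179.9, 0.1, 172.1]
ft_force: [-0.3, -0.6, 0.7]
finger_gap: 85.4
```

```bash
python3 -c "
from lib import *
s=snap('scene','s20.png');crop(s,50,150,250,350,3.5,'c20.png');t=snap('top','t20.png')
import meas; meas.rects(t,(60,130,250,245))
for n,X in dict(c0=(572,-359,108),c2=(437.5,-339.5,108)).items(): print(n,proj(s,X).round(1),proj(t,X).round(1))"
```

```text
mould [446.4 200.8] size 132.8 59.4 axis deg 84.3 px [209. 219.]
mould [489.3 424. ] size 140.2 60.2 axis deg 89.4 px [141. 208.]
mould [611.5 221.4] size 131.2 59.9 axis deg 96.4 px [203. 170.]
c0 [102.8 263.2] [382.7 173.3]
c2 [ 94.  214.4] [380.1 214.9]
```

View pics/s20.png

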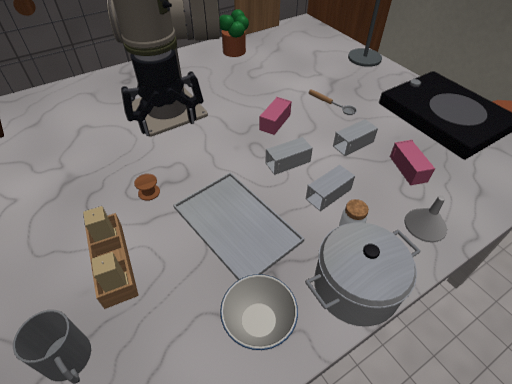

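View pics/c20.png

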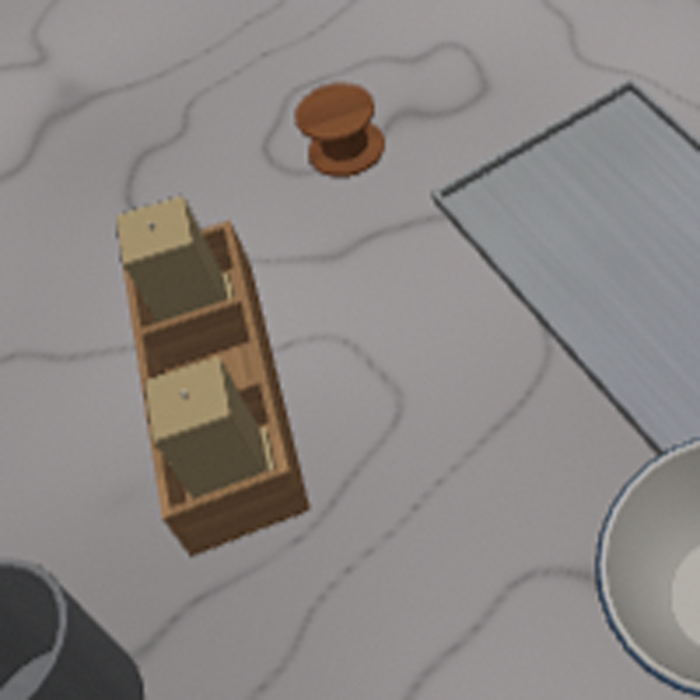

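View pics/t20.png

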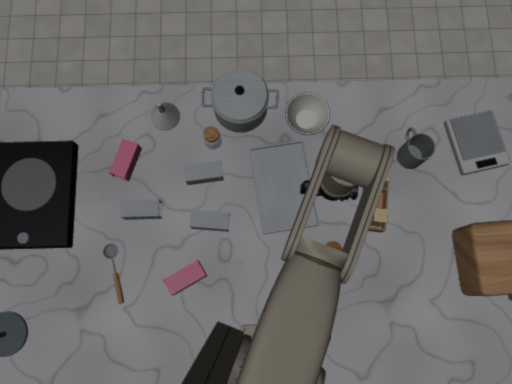

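Both candles stand upright: the wicks at (93,215) and (103,263) are within about 1 px of where upright tops should be. The moulds lie clear and the bystanders haven't moved. Handing in.

```bash
python3 -c "
from bench import hand_in
print(hand_in())"
```

```text
the job is handed in; nothing more can be done
None
```

The job is done and handed in at about 47 s of the 210 s allowed. No verdict was reported.

- **What was done:** Two moulds held candles and the third was empty. I knocked each full mould once, mouth down, on the tray. Both candles came free at the first knock and stood together on the tray. I laid both moulds back where they came from and stood the candles in the two end cells of the crate.
- **Last checks:**
  - **Candles:** the wicks appear within about 1 px of where upright tops should be, and I felt each foot touch the cell floor before letting go.
  - **Moulds:** all three lie on the counter, well clear of the tray and the crate.
  - **Bystanders:** by eye, nothing appears to have moved. I never touched the pink look-alikes.
- **What went wrong:** My first, straight-down grasp of mould B would have brought the wrist down on the crate. I saw this before lowering, laid the mould back and regrasped it with the tool tilted 40°.
- **Less certain:** I judged mould C empty from the camera only, because its mouth looked the same as B's after B was emptied. I never lifted it. None of the final checks failed or disagreed.

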